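Index the next heel piece under the heel press

ROBOT

A 7-joint arm with a two-finger parallel gripper is mounted at the origin on a cart in front of the work surface, level with it; the furniture and walls round the work are solid. World frame = base frame: x ahead of the robot, y to its left, z up, the work surface at z = 0. Lengths are in m, angles in rad, forces in N, time in s.
With the tool pointing down it reaches from about 0.4 to 0.875 m from the base axis. Payload 19.3 kg.
Tool frame: the origin (TCP) lies between the finger pads; the fingertips stand 19 mm ahead of it and the grasp point (between the pads) is the TCP; z points along the fingers, y is the direction in which the jaws open and shut (so a half turn about z gives the same grasp; the last joint's range is limited). The gripper opens to 85 mm and grips with 20 to 120 N. Pads are 22 mm wide; open, the fingers measure 114 mm over their backs; the gripper's body (76 mm by 85 mm) begins 54 mm behind the grasp point. The pads swing forward as they close: fully open they stand 13 mm farther back than shut.
Start: joints at [1.166, 0.521, -0.036, 1.599, 0.021, 1.021, -0.113], TCP at [0.205, -0.59, 0.225] pointing down, gripper open.
Joint ranges: [-2.91, 2.91], [-0.3, 2.13], [-1.5, 1.42], [0.17, 2.43], [-1.26, 4.41], [0.16, 1.93], [-2.52, 2.52]. Speed limits (rad/s): [1.89, 1.89, 2.39, 2.39, 3.01, 3.01, 3.01].

INTERFACE

Orientations are given as [roll, pitch, yaw] about the fixed x, y, z axes, in that order (R = Rz(yaw) Ry(pitch) Rx(roll)).
In Python, from workcell import status, imaging, bot gives the robot as it stands.
- The arm moves only by the shell command python3 -m handwheel 'ROWS' [FORCE]. ROWS is JSON, a list of rows, each an object with "offset": the shift along the tool's x, y, z in mm, a list of three; "rot": the turn, a rotation vector about the tool's x, y, z in degrees, a list of three; "claw": the opening, from -1 (shut) to 1 (fully open). A call has 1 to 12 rows; each row shifts and turns the commanded pose from where the row before left it, along the tool's axes as they then stand; what a row does not reach is not made up. A row lasts 1/10 s, in which the tool goes at most 50 mm and 8.59 degrees, less where a joint would pass 70% of its speed; a pose out of reach is approached as far as the arm can. A call is refused whole if a number of a shift passes 50 or a number of a turn 8.59, either way. A call with a gripper value outside its range is refused whole. The fingers move at their own pace and stop on an object; FORCE is the grip in N (left out, the last holds). Time passes only in rows, so rows that do not move let the fingers close. It gives the time, the measured TCP pose, the force and the opening at its end, in the units of the state.
- status.observe(): the state, without advancing time (a new reading comes with each control period).
- imaging.grab_frame(name): name is "scene" or "top"; returns a dict with "color" (480x640x3 uint8, red, green, blue), "range_z" (480x640 float32, m along the optical axis (not along the pixel's ray), 0 where there is no reading), "fx", "fy", "cx", "cy" (pixels), "distortion" ([k1, k2, p1, p2, k3] as OpenCV has them; the pictures are not rectified), "camera_from_world" (4x4, takes a point from world to camera coordinates). Camera axes: x right, y down, z forward; pixel columns grow to the right and rows downward; lengths in m; the calibration is good to about 2 mm. A picture is of the moment at which its call begins.
- bot.job_done(): hands the job in, once; it reports no verdict.
Trained networks look in the newest picture that a camera, given by its name, has taken for a name from the list of things; names that differ only in an ending like _2 or _b are one class to them, and where a whole thing is asked for, a point or a joint stands for the part that bears it (a point fixed in the world has none). Each returns a list of dicts, best first, with "conf" (0 to 1); they miss things now and then, are a little off and sometimes report something else, mostly with a low value. They report only what shows in the picture. A call takes as long as a camera call. They do not tell look-alikes from the thing itself.
- imaging.regions_of(thing, camera): "region" (480x640 bool, what is visible of it) and "box" ([centre column, centre row, width, height] in pixels, round what is visible of it).
- imaging.mark_of(thing, camera): "uv" ([column, row] in pixels: a listed point, or the origin of a listed thing).
The state is a dict: "clock": time; "qpos": joint angles; "qd": joint speeds; "joint_efforts": joint torques, N m; "position": TCP position; "tool_rot": TCP orientation; "force": force on the tool from outside, world axes, zero at the start; "moment": the same for the moment, N m; "grip_width": finger opening in m.
Only numpy, scipy, OpenCV 4.12 (cv2) and the standard library are available. Lean on these libraries where they do the work, as an engineer would, in place of code of your own. Each camera call takes 0.05 s, during which the arm holds its last target.

TASK

The heel press has a round index table, and a long wooden-handled tool has been left standing in the cup on it, where it would strike the press arm. Pull the tool out and stand it, steel end down, in the open dark metal pot; then push the index table one step anticlockwise (seen from above), to its next detent, so that the waiting heel piece stops under the press head. Both heel pieces must stay in their nests on the table.

Things in the scene. Friction and masses are not known exactly. Their poses are not given: they have to be found in the camera images.
- table_axis (a point): on the vertical axis of the index table, at its top face (z 0.055): a steel disc, 260 mm diameter, on a fixed round painted base. This point is fixed: x axis points to the press column, y 90 degrees anticlockwise from it. At the start, anticlockwise from x: nests 80 mm out at 0, 90, 180, 270 degrees; push pegs 112 mm out at 45, 135, 225; tool cup 100 mm out at 315. All turn with the disc
- index_table (a joint): angle of the index table, rad, 0 at the start, grows anticlockwise seen from above. Spring detents every 1.571 rad (a quarter turn, one step). Leaving a detent takes about 3 N at a peg; past half-way the table runs on by itself into the next detent, and it does not run past it when pushed slowly
- peg_left (a point): push peg of the index table, at the start at 135 degrees (on the robot's side, left): steel pin 12 mm in diameter standing 34 mm above the disc; the point is on its axis, half-way up (17 mm above the disc). Turns with the disc
- peg_right (a point): the same kind of push peg, at the start at 225 degrees (on the robot's side, right)
- press_point (a point): fixed point under the middle of the press head, where the top of a heel piece will be (z 0.064), 80 mm from the table axis. The head is a dark steel disc, 56 mm diameter, underside at z 0.084, on a painted arm (24 mm wide, z 0.104 to 0.126) from a column 158 mm from the axis; nothing of the press is above z 0.135. The tool in its cup cannot pass the arm
- liner_grip (a point): in the wooden handle of the long tool (loose, about 70 g): handle 22 mm diameter, 78 mm long, on a steel shaft 10 mm diameter; total length 150 mm. The point is on the tool's axis, 110 mm above its steel end; z axis points to the handle end. It stands in a dark steel cup on the table, bore 13 mm wide, 43 mm deep: lift it 45 mm straight up to free it
- liner_foot (a point): lower (steel) end of the long tool, on its axis
- tool_pot: dark metal pot, open at the top, fixed to the bench: 78 mm in outer diameter at the rim, 70 mm inside, a little narrower below, 85 mm high, floor about 5 mm thick; origin at the centre of its underside, on the bench
- heel_waiting_mid (a point): centre, half-way up, of the waiting heel piece: black rubber, 74 x 74 x 9 mm, lying loose in the nest at 270 degrees (a quarter turn clockwise from the press head)
- heel_front_mid (a point): centre, half-way up, of the other heel piece: black rubber, 67 x 69 x 9 mm, lying loose in the nest at 180 degrees (opposite the press)
- nest_waiting (a point): middle of the nest of the waiting heel piece, at the height of the heel's centre; turns with the disc. A nest is four brass pins, 6 mm diameter, 6 mm high, 41 mm from its middle
- nest_front (a point): the same for the nest of the other heel piece; turns with the disc
There are look-alikes about, which are no part of the job. Leave any red look-alike of the part that bears heel_front_mid alone. Leave any green look-alike of the part that bears heel_waiting_mid alone.

How it is judged:
By the outcome, as a careful person would: the job done as asked, in the order asked, and still so for the second after the job is handed in, with the robot touching nothing.
It also fails if it takes over 54 s, if anything falls off the work surface, if the arm or the gripper's body presses on something with over 40 N, if the wrist force passes 120 N, or if a joint passes its speed limit or range.

## Working session

There is one attempt and no reset: what is moved stays moved. The work goes in short steps, Python scripts to look and compute and a shell command to move; the robot and the scene stay as the last step left them, time stands still between calls to the robot, and variables do not carry over. Pictures are saved under pics/ and viewed, and the job is handed in when it is done.

```bash
ls; mkdir -p pics; cat > h.py <<'E'
import numpy as np, cv2
from workcell import status, imaging, bot
def ray(f,uv):
    K=np.array([[f['fx'],0,f['cx']],[0,f['fy'],f['cy']],[0,0,1.]])
    p=cv2.undistortPoints(np.array([[uv]],float),K,np.array(f['distortion']))[0,0]
    T=np.linalg.inv(np.array(f['camera_from_world']))
    d=T[:3,:3]@np.array([p[0],p[1],1]); return T[:3,3],d
def at_z(f,uv,z):
    o,d=ray(f,uv); return o+d*(z-o[2])/d[2]
def at_depth(f,uv):
    r=f['range_z'][int(round(uv[1])),int(round(uv[0]))]; o,d=ray(f,uv); return o+d*r
def proj(f,P):
    K=np.array([[f['fx'],0,f['cx']],[0,f['fy'],f['cy']],[0,0,1.]])
    T=np.array(f['camera_from_world'])
    r,_=cv2.Rodrigues(T[:3,:3])
    return cv2.projectPoints(np.array(P,float).reshape(-1,1,3),r,T[:3,3],K,np.array(f['distortion']))[0][:,0]
def save(f,n): cv2.imwrite('pics/'+n,f['color'][:,:,::-1])
E
python3 - <<'E'
from h import *
np.set_printoptions(precision=4,suppress=True)
print(status.observe())
for c in ['scene','top']:
    f=imaging.grab_frame(c); save(f,c+'0.png')
    T=np.linalg.inv(f['camera_from_world']); print(c,T[:3,3],T[:3,2])
    for t,z in [('table_axis',.055),('peg_left',.072),('peg_right',.072),('press_point',.064),('liner_grip',None),('liner_foot',None),('tool_pot',0),('heel_waiting_mid',.0595),('heel_front_mid',.0595),('nest_waiting',.0595),('nest_front',.0595)]:
        for d in imaging.mark_of(t,c)[:3]:
            print(t,round(d['conf'],2),np.array(d['uv']), at_z(f,d['uv'],z) if z is not None else '', at_depth(f,d['uv']))
E
```

```text
pics
{'clock': 0.0, 'qpos': array([ 1.1658,  0.522 , -0.0363,  1.6   ,  0.0212,  1.0211, -0.1128]), 'qd': array([ 0.0006,  0.0019, -0.0005, -0.    ,  0.0015, -0.0004,  0.001 ]), 'joint_efforts': array([  0.0002, -92.7121,   1.98  , -36.994 ,   0.0178,   0.0081,
        -0.    ]), 'position': array([ 0.2052, -0.59  ,  0.2248]), 'tool_rot': array([-3.1404,  0.0001,  0.3348]), 'force': array([-0.0587,  0.1384, -0.2145]), 'moment': array([ 0.0298, -0.0661, -0.0112]), 'grip_width': 0.0854329553238504}
scene [-0.0236  0.5236  0.5031] [ 0.6972 -0.5644 -0.442 ]
table_axis 0.6 [266.2 291.9] [0.577  0.1549 0.055 ] [0.5688 0.1599 0.0611]
peg_left 0.96 [249.6 323.7] [0.4949 0.2375 0.072 ] [0.494  0.2379 0.0727]
peg_right 0.85 [331.7 291. ] [0.4885 0.0803 0.072 ] [0.4862 0.0822 0.0739]
press_point 0.69 [246.5 270.7] [0.6481 0.1514 0.064 ] [0.6629 0.1432 0.0543]
liner_grip 0.74 [281.3 209.5]  [0.6303 0.082  0.1745]
liner_grip 0.72 [304.9 278.9]  [0.5598 0.0829 0.063 ]
liner_foot 0.39 [294.7 314.4]  [0.4825 0.1621 0.0632]
tool_pot 0.88 [420.4 267. ] [ 0.5288 -0.2066  0.    ] [ 0.5118 -0.1842  0.015
[... 987 characters left out ...]
0.0646]
press_point 0.69 [271.2 214.7] [0.6527 0.1479 0.064 ] [0.6383 0.145  0.1198]
liner_grip 0.72 [299.1 206.5]  [0.6303 0.0796 0.2001]
heel_waiting_mid 0.91 [359.7 279.2] [ 0.4794 -0.0473  0.0595] [ 0.4854 -0.052   0.0112]
heel_waiting_mid 0.76 [308.6 243.1] [0.5764 0.0646 0.0595] [0.5751 0.0647 0.066 ]
heel_front_mid 0.89 [275.6 280.8] [0.4934 0.1499 0.0595] [0.4928 0.1496 0.0639]
heel_front_mid 0.59 [191.4 275.6] [0.5232 0.3474 0.0595] [0.5307 0.357  0.0121]
nest_waiting 0.84 [304.5 247.6] [0.5664 0.0753 0.0595] [0.5656 0.0753 0.0635]
nest_waiting 0.36 [304.2 280.5] [0.4881 0.0829 0.0595] [0.4882 0.0829 0.0589]
nest_front 0.57 [273.3 279. ] [0.4981 0.1549 0.0595] [0.4973 0.1546 0.0653]
```

```bash
python3 - <<'E'
import cv2,numpy as np
a=cv2.imread('pics/scene0.png');b=cv2.imread('pics/top0.png')
cv2.imwrite('pics/s_crop.png',cv2.resize(a[150:390,180:500],(800,600),interpolation=3))
cv2.imwrite('pics/t_crop.png',cv2.resize(b[160:340,160:400],(800,600),interpolation=3))
E
```

```text
(no output)
```

View pics/scene0.png

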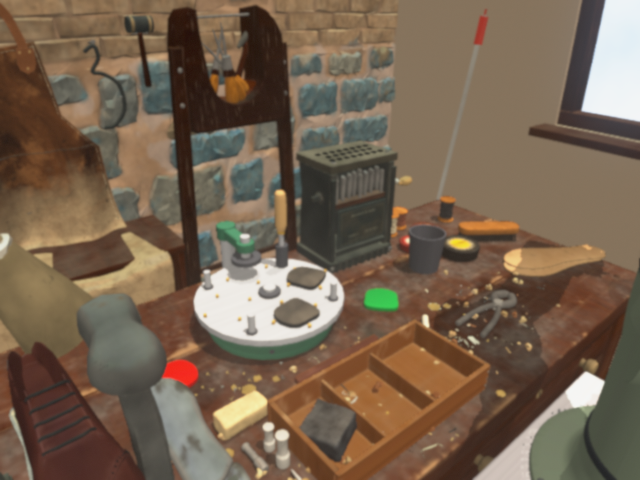

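View pics/top0.png

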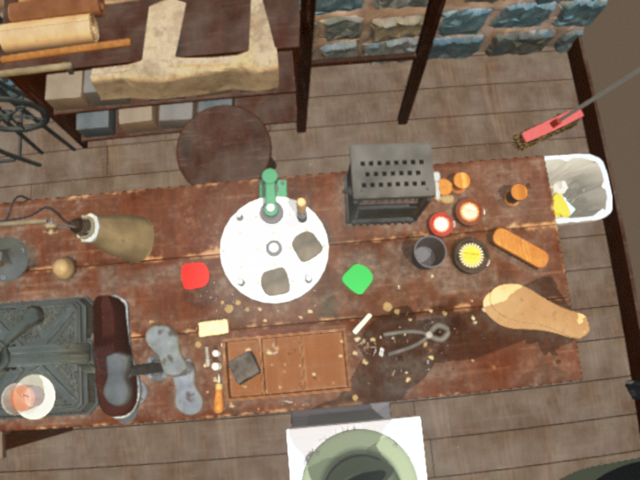

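View pics/s_crop.png

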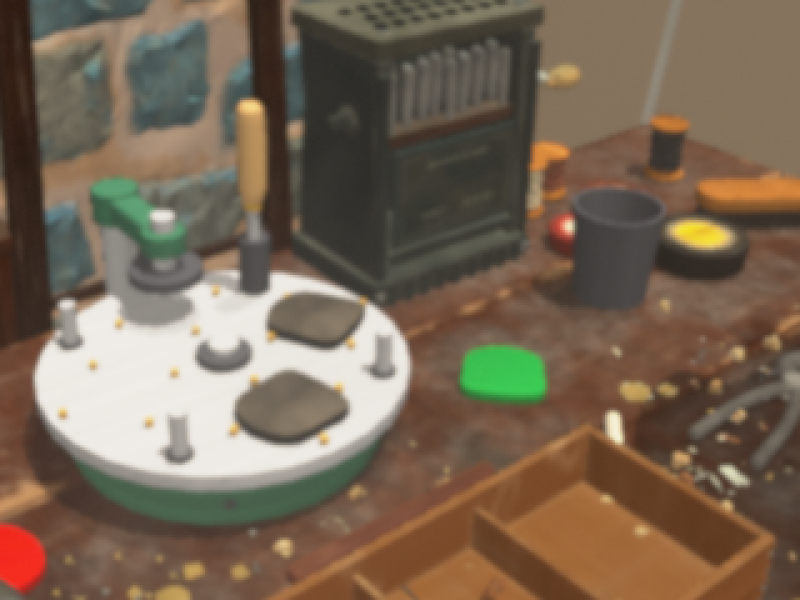

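View pics/t_crop.png

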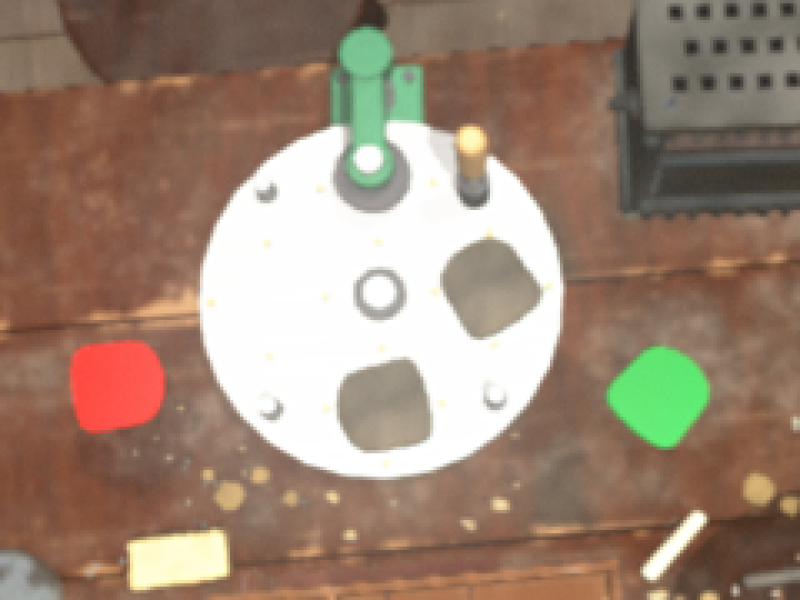

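The scene picture shows the long tool upright in its cup with the handle at (281,209). The pot is at (425,250), the black heels are at (307,278) and (296,313), and the pegs are at (250,324), (332,291) and (207,280). Things that could be mistaken for these:
- **Tool:** orange screwdriver at top (218,398), broom at scene (465,90).
- **Pot:** stove (345,205), thread spool (447,208), yellow-topped tin (460,247).
- **Heels:** red pad (180,373), green pad (381,299).

I choose the upright wooden handle in the cup and the open dark pot, which match the description. The crops confirm both. Next I'll refine the positions.

```bash
cat > cloud.py <<'E'
from h import *
def cloud(f):
    v,u=np.mgrid[0:480,0:640]
    K=np.array([[f['fx'],0,f['cx']],[0,f['fy'],f['cy']],[0,0,1.]])
    p=cv2.undistortPoints(np.stack([u,v],-1).reshape(-1,1,2).astype(float),K,np.array(f['distortion']))[:,0]
    r=f['range_z'].reshape(-1); T=np.linalg.inv(f['camera_from_world'])
    P=np.c_[p*r[:,None],r]@T[:3,:3].T+T[:3,3]; P[r==0]=np.nan
    return P.reshape(480,640,3)
E
python3 - <<'E'
from cloud import *
np.set_printoptions(precision=4,suppress=True)
for c in ['top','scene']:
    f=imaging.grab_frame(c); P=cloud(f)
    for t in ['index_table','liner_grip','tool_pot','peg_left']:
        for d in imaging.regions_of(t,c)[:3]:
            m=d['region']; Q=P[m]; Q=Q[~np.isnan(Q[:,0])]
            print(c,t,round(d['conf'],2),np.array(d['box']),m.sum(),'med',np.median(Q,0),'p2',np.percentile(Q,2,0),'p98',np.percentile(Q,98,0))
            if t=='liner_grip':
                for lo in np.arange(.08,.22,.015):
                    s=Q[(Q[:,2]>lo)&(Q[:,2]<lo+.015)]
                    if len(s): print('   ',lo,len(s),s.mean(0))
            if t=='tool_pot':
                s=Q[Q[:,2]>.075]; print('   rim',len(s),s.mean(0),s.min(0),s.max(0), 'c',(s.min(0)+s.max(0))/2)
    # disc fit
    if c=='top':
        m=(f['color'].min(2)>200); m[:190]=0;m[310:]=0;m[:,:210]=0;m[:,340:]=0
        cs,_=cv2.findContours(m.astype(np.uint8),0,1); k=max(cs,key=cv2.contourArea)[:,0]
        W=np.array([at_z(f,p,.055)[:2] for p in cv2.convexHull(k)[:,0].astype(float)])
        A=np.c_[2*W,np.ones(len(W))]; x=np.linalg.lstsq(A,(W**2).sum(1),rcond=None)[0]
        print('disc',x[:2],np.sqrt(x[2]+x[0]**2+x[1]**2), len(W))
    # high stuff near
    q=P.reshape(-1,3)
    for (xa,xb,ya,yb) in [(.55,.8,-.2,.07)]:
        s=q[(q[:,0]>xa)&(q[:,0]<xb)&(q[:,1]>ya)&(q[:,1]<yb)&(q[:,2]>.1)]
        print('stove',len(s),np.percentile(s,1,0),np.percentile(s,99,0))
    H=np.full((24,30),0.)
    for p in q[~np.isnan(q[:,0])]:
        i=int((p[0]-.4)//.02); j=int((p[1]+.3)//.02)
        if 0<=i<24 and 0<=j<30: H[i,j]=max(H[i,j],p[2])
    print('cols y -.3..; rows x .4..');
    for i in range(20): print(round(.4+.02*i,2),' '.join('%3d'%(1000*h) for h in H[i,::-1]))
E
```

```text
top index_table 0.84 [275.4 249.1 108.9 105. ] 6966 med [0.5697 0.1657 0.0552] p2 [0.4539 0.0301 0.0493] p98 [0.6843 0.2654 0.0735]
top index_table 0.44 [274.6 237.5 106.3 136.4] 8278 med [0.5863 0.1523 0.0555] p2 [0.4546 0.0307 0.0139] p98 [0.7357 0.2648 0.1291]
top liner_grip 0.7 [274.8 237.4 108.6 134.9] 8135 med [0.588  0.1522 0.0555] p2 [0.4551 0.0312 0.015 ] p98 [0.7361 0.2635 0.1292]
    0.08 241 [0.617  0.146  0.0907]
    0.095 125 [0.6442 0.1207 0.0983]
    0.11 204 [0.6753 0.1425 0.1217]
    0.125 391 [0.7007 0.1424 0.1291]
    0.14 1 [0.6554 0.1405 0.1403]
top liner_grip 0.57 [302.8 207.5   6.9  18.4] 146 med [0.6348 0.0744 0.1928] p2 [0.6297 0.0641 0.0986] p98 [0.6474 0.0843 0.2112]
    0.08 1 [0.641  0.079  0.0921]
    0.095 9 [0.6387 0.0735 0.1014]
    0.11 3 [0.6355 0.0743 0.115 ]
    0.125 2 [0.632  0.0754 0.1356]
    0.14 12 [0.6326 0.074  0.149 ]
    0.155 17 [0.6333 0.0749 0.1613]
    0.16999999999999998 18 [0.6322 0.0736 0.1769]
    0.185 26 [0.6336 0.0736 0.1939]
    0.2 57 [0.6388 0.0751 0.2064]
top tool_pot 0.97 [425.9 252.4  33.3  36.2] 979 med [ 0.5321 -0.224
[... 5914 characters left out ...]
   0   0   0   0   0 234 235 235 236 236 236 236 236 236 234   0   0  54  53
0.7   1   0   1   1   0   0 126 128 127   0   0   0   0   0   0   0 233 236 236 236 236 236 236 235 235 233   0   0   0   0
0.72   0   0   0   1   0   0 127 128 128   0   0   0   0   0   0   0 233 233 234 234 234 234 234 233 234 233   0   0   0   0
0.74   1   1   0   0   1   0   0 127 127   0   0   0   0   0   0   0 233 233 233 233 233 233 233 233   0   0   0   0   0   0
0.76   0   0   0   0   0   0   0   0   0   0   0   0   0   0   0   0   0   0   0   0   0   0   0   0   0   0   0   0   0   0
0.78   0   0   0   0   0   0   0   0   0   0   0   0   0   0   0   0   0   0   0   0   0   0   0   0   0   0   0   0   0   0
```

Disc fit: centre (0.572, 0.149), radius 0.1295, against the 0.130 given. The tool axis is at about (0.640, 0.077) with its top at z ≈ 0.207, which fits a cup 100 mm out at 315°. The pot is at (0.526, -0.213) with its rim at z 0.083. I'll go up and across first.

```bash
python3 -m handwheel '[{"offset":[0,0,-40],"rot":[0,0,8],"claw":1},{"offset":[0,0,-35],"rot":[0,0,8],"claw":1},{"offset":[0,0,0],"rot":[0,0,3.2],"claw":1},{"offset":[0,0,0],"rot":[0,0,0],"claw":1}]' && python3 -m handwheel '[{"offset":[25,-38,0],"rot":[0,0,0],"claw":1},{"offset":[25,-38,0],"rot":[0,0,0],"claw":1},{"offset":[25,-38,0],"rot":[0,0,0],"claw":1},{"offset":[25,-38,0],"rot":[0,0,0],"claw":1},{"offset":[25,-38,0],"rot":[0,0,0],"claw":1},{"offset":[25,-38,0],"rot":[0,0,0],"claw":1},{"offset":[25,-38,0],"rot":[0,0,0],"claw":1},{"offset":[25,-38,0],"rot":[0,0,0],"claw":1}]'
```

```text
clock: 2.1
position: [0.2056, -0.5904, 0.3011]
tool_rot: [3.14, -0.0, -0.001]
force: [-0.1, 0.0, -1.2]
grip_width: 0.0851
clock: 2.9
position: [0.4058, -0.2845, 0.2998]
tool_rot: [-3.141, 0.001, 0.002]
force: [0.3, -0.0, 0.4]
grip_width: 0.0855
```

```bash
python3 -m handwheel '[{"offset":[25,-38,0],"rot":[0,0,0],"claw":1},{"offset":[25,-38,0],"rot":[0,0,0],"claw":1},{"offset":[25,-38,0],"rot":[0,0,0],"claw":1},{"offset":[25,-38,0],"rot":[0,0,0],"claw":1},{"offset":[25,-38,0],"rot":[0,0,0],"claw":1},{"offset":[25,-38,0],"rot":[0,0,0],"claw":1},{"offset":[25,-38,0],"rot":[0,0,0],"claw":1},{"offset":[25,-38,0],"rot":[0,0,0],"claw":1},{"offset":[25,-38,0],"rot":[0,0,0],"claw":1},{"offset":[9,-20,0],"rot":[0,0,0],"claw":1},{"offset":[0,0,0],"rot":[0,0,0],"claw":1}]'
python3 - <<'E'
from h import *
for c in ['scene','top']:
    f=imaging.grab_frame(c); save(f,c+'1.png')
E
python3 -c "
import cv2,numpy as np
a=cv2.imread('pics/scene1.png')[120:330,180:460];b=cv2.imread('pics/top1.png')[130:340,180:460]
cv2.imwrite('pics/c1.png',cv2.resize(np.vstack([a,b]),(560,600*1)))"
```

```text
clock: 4.0
position: [0.6397, 0.0795, 0.2986]
tool_rot: [-3.14, 0.002, 0.006]
force: [-0.8, -0.5, 0.4]
grip_width: 0.0855
```

View pics/c1.png

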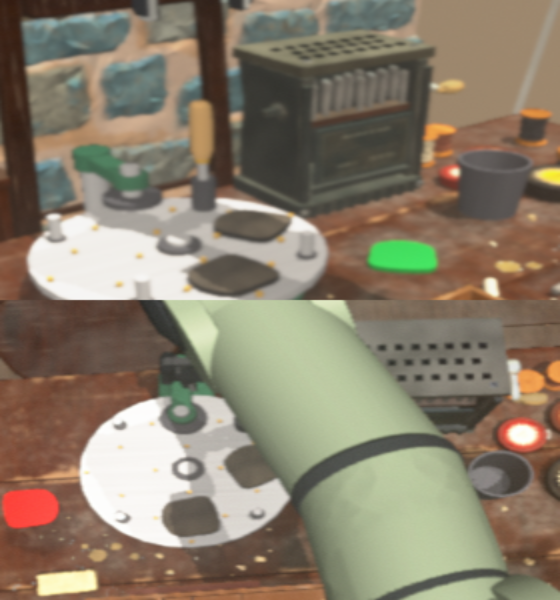

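The tool stands clear and upright, and the arm is above it. I'll descend around the handle, tips first.

```bash
python3 -m handwheel '[{"offset":[0,2,30],"rot":[0,0,0],"claw":1},{"offset":[0,0,30],"rot":[0,0,0],"claw":1},{"offset":[0,0,15],"rot":[0,0,0],"claw":1},{"offset":[0,0,0],"rot":[0,0,0],"claw":1}]'
python3 - <<'E'
from h import *
f=imaging.grab_frame('scene'); save(f,'scene2.png')
cv2.imwrite('pics/c2.png',cv2.resize(f['color'][100:310,180:460,::-1],(800,600)))
E
```

```text
clock: 4.5
position: [0.6385, 0.0724, 0.2237]
tool_rot: [3.141, 0.003, -0.001]
force: [-0.9, 0.1, -0.0]
grip_width: 0.0854
```

View pics/c2.png

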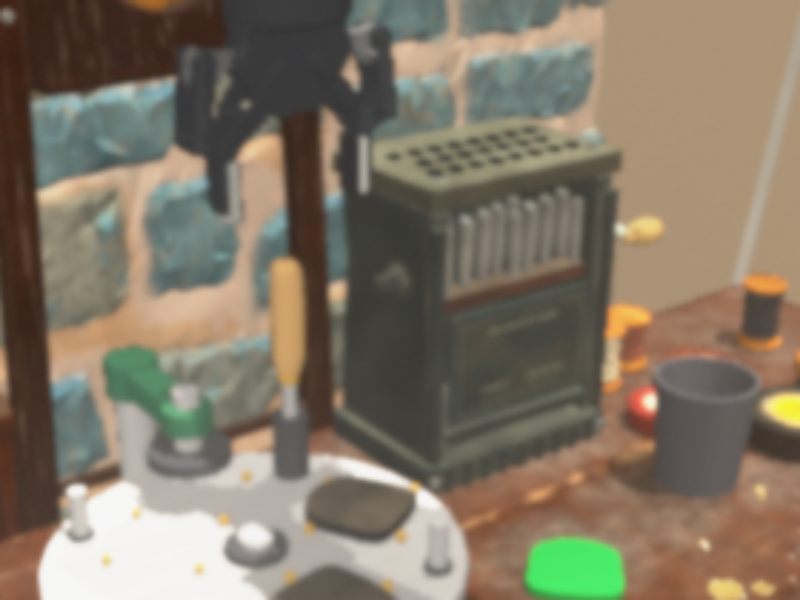

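The fingers straddle the handle, with tips at columns 232 and 363 and the handle at 288. I'll descend and close.

```bash
python3 -m handwheel '[{"offset":[0,-2,20],"rot":[0,0,0],"claw":1},{"offset":[0,0,20],"rot":[0,0,0],"claw":1},{"offset":[0,0,15],"rot":[0,0,0],"claw":1},{"offset":[0,0,0],"rot":[0,0,0],"claw":1}]' 40
python3 - <<'E'
from h import *
f=imaging.grab_frame('scene')
cv2.imwrite('pics/c3.png',cv2.resize(f['color'][100:310,180:460,::-1],(800,600)))
for i in range(4): print(status.observe()['position'])
E
```

```text
clock: 4.95
position: [0.6392, 0.0753, 0.1696]
tool_rot: [3.141, 0.001, -0.0]
force: [-0.2, 0.6, -0.4]
grip_width: 0.0854
[0.63966667 0.07539394 0.17073877]
[0.63966667 0.07539394 0.17073877]
[0.63966667 0.07539394 0.17073877]
[0.63966667 0.07539394 0.17073877]
```

View pics/c3.png

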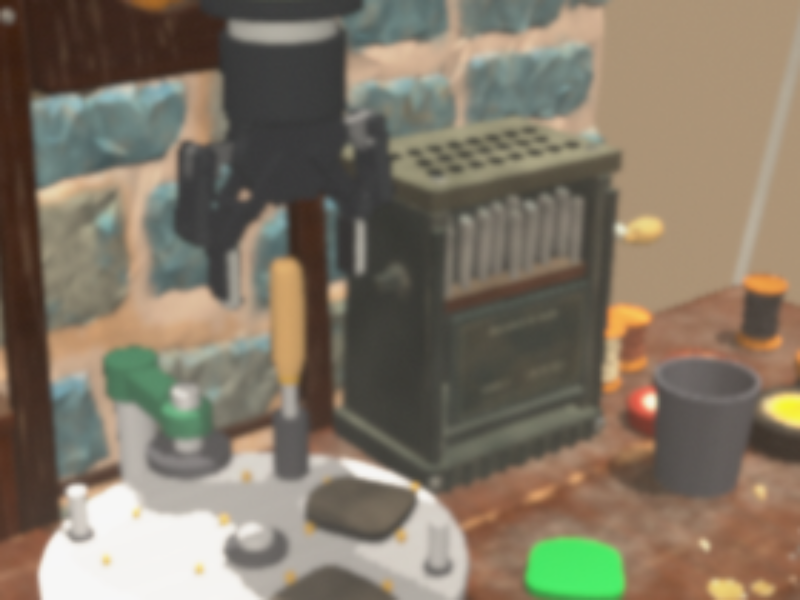

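```bash
python3 - <<'E'
from h import *
np.set_printoptions(precision=2,suppress=True)
f=imaging.grab_frame('scene'); p=status.observe()['position']
print('tcp',p,proj(f,[p]))
for x,y in [(.640,.077),(.640,.08),(.643,.077)]:
  for z in (.135,.165,.2): print(x,y,z,proj(f,[[x,y,z]]))
im=f['color'].astype(int)
for v in (192,197,202,207,212,217,222,227,232):
    r=im[v,255:310]; m=(r[:,0]-r[:,2]>60)&(r[:,0]>140)
    u=np.where(m)[0]+255; print(v,u.min() if len(u) else 0,u.max() if len(u) else 0,u.mean() if len(u) else 0)
E
```

```text
tcp [0.64 0.08 0.17] [[281.22 208.59]]
0.64 0.077 0.135 [[281.1  226.92]]
0.64 0.077 0.165 [[280.65 212.02]]
0.64 0.077 0.2 [[280.12 194.07]]
0.64 0.08 0.135 [[279.76 227.33]]
0.64 0.08 0.165 [[279.3  212.41]]
0.64 0.08 0.2 [[278.74 194.43]]
0.643 0.077 0.135 [[280.18 226.38]]
0.643 0.077 0.165 [[279.72 211.52]]
0.643 0.077 0.2 [[279.17 193.6 ]]
192 275 283 279.0
197 275 285 280.0
202 275 300 286.1764705882353
207 275 285 280.0
212 257 285 271.95238095238096
217 255 285 271.44444444444446
222 275 285 280.0
227 276 285 280.5
232 277 283 280.0
```

```bash
python3 -m handwheel '[{"offset":[0,-2,3],"rot":[0,0,0],"claw":0.2},{"offset":[0,0,0],"rot":[0,0,0],"claw":-0.3},{"offset":[0,0,0],"rot":[0,0,0],"claw":-0.6},{"offset":[0,0,0],"rot":[0,0,0],"claw":-0.8},{"offset":[0,0,0],"rot":[0,0,0],"claw":-0.8},{"offset":[0,0,0],"rot":[0,0,0],"claw":-0.8},{"offset":[0,0,0],"rot":[0,0,0],"claw":-0.8}]' 30
```

```text
clock: 5.75
position: [0.6398, 0.0775, 0.1677]
tool_rot: [-3.142, -0.001, -0.0]
force: [0.5, -0.2, 4.5]
grip_width: 0.021
```

The grip is at 21 mm, which matches the handle. I'll lift straight up.

```bash
python3 -m handwheel '[{"offset":[0,0,-5],"rot":[0,0,0],"claw":-0.8},{"offset":[0,0,-10],"rot":[0,0,0],"claw":-0.8},{"offset":[0,0,-15],"rot":[0,0,0],"claw":-0.8},{"offset":[0,0,-15],"rot":[0,0,0],"claw":-0.8},{"offset":[0,0,-15],"rot":[0,0,0],"claw":-0.8},{"offset":[0,0,-10],"rot":[0,0,0],"claw":-0.8},{"offset":[0,0,0],"rot":[0,0,0],"claw":-0.8}]' 40
python3 - <<'E'
from h import *
f=imaging.grab_frame('scene')
cv2.imwrite('pics/c4.png',cv2.resize(f['color'][100:310,180:460,::-1],(800,600)))
E
```

```text
clock: 6.45
position: [0.6402, 0.0776, 0.2393]
tool_rot: [-3.141, -0.002, -0.0]
force: [1.0, -0.4, -1.1]
grip_width: 0.0203
```

View pics/c4.png

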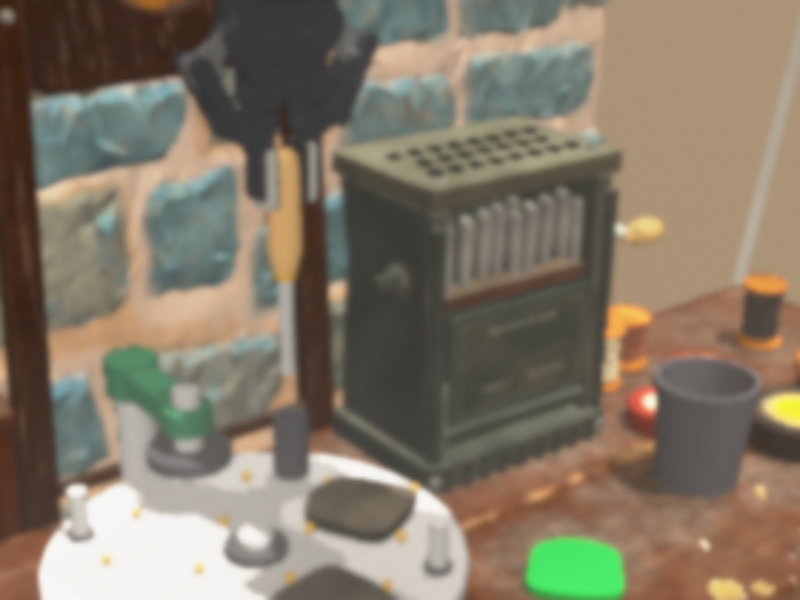

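The tool is free of the cup, with its foot at crop (288,375) and the cup rim at 405. I'll carry it back from the press, then to the pot.

```bash
python3 -m handwheel '[{"offset":[-20,0,0],"rot":[0,0,0],"claw":-0.8},{"offset":[-30,0,0],"rot":[0,0,0],"claw":-0.8},{"offset":[-30,0,0],"rot":[0,0,0],"claw":-0.8},{"offset":[-20,15,0],"rot":[0,0,0],"claw":-0.8},{"offset":[-15,25,0],"rot":[0,0,0],"claw":-0.8},{"offset":[0,30,0],"rot":[0,0,0],"claw":-0.8},{"offset":[0,30,0],"rot":[0,0,0],"claw":-0.8},{"offset":[0,30,0],"rot":[0,0,0],"claw":-0.8},{"offset":[0,30,0],"rot":[0,0,0],"claw":-0.8},{"offset":[0,30,0],"rot":[0,0,0],"claw":-0.8},{"offset":[0,20,0],"rot":[0,0,0],"claw":-0.8}]' && python3 -m handwheel '[{"offset":[0,30,0],"rot":[0,0,0],"claw":-0.8},{"offset":[0,30,0],"rot":[0,0,0],"claw":-0.8},{"offset":[0,20,0],"rot":[0,0,0],"claw":-0.8},{"offset":[0,0,0],"rot":[0,0,0],"claw":-0.8},{"offset":[0,0,0],"rot":[0,0,0],"claw":-0.8}]'
python3 - <<'E'
from h import *
f=imaging.grab_frame('scene'); p=status.observe()['position']
print(p, proj(f,[p-[0,0,.11],[.526,-.213,.085],[.526,-.213,.005]]))
cv2.imwrite('pics/c5.png',cv2.resize(f['color'][100:310,280:560,::-1],(800,600)))
E
```

```text
clock: 7.6
position: [0.5238, -0.1346, 0.2367]
tool_rot: [3.141, 0.001, -0.002]
force: [0.4, -0.2, -1.1]
grip_width: 0.0205
clock: 8.1
position: [0.5241, -0.2122, 0.2367]
tool_rot: [-3.141, 0.001, -0.001]
force: [0.5, -0.3, -0.7]
grip_width: 0.0206
[ 0.52433586 -0.21164772  0.23689834] [[430.03265555 213.03343375]
 [427.60637539 231.11724492]
 [423.55385431 264.5799884 ]]
```

View pics/c5.png

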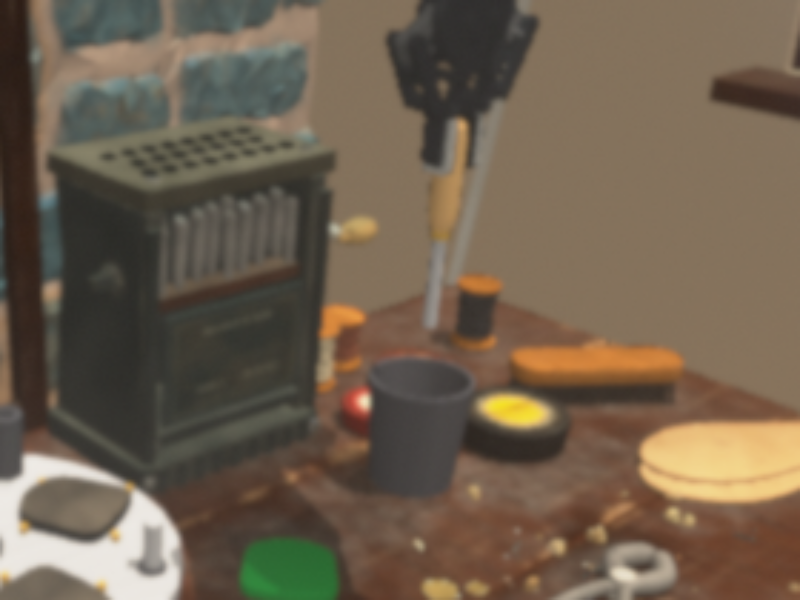

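The foot projects over the pot mouth: foot (430,213), rim centre (427,231). I'll lower it until the foot is just above the floor.

```bash
python3 -m handwheel '[{"offset":[0,0,20],"rot":[0,0,0],"claw":-0.8},{"offset":[0,0,20],"rot":[0,0,0],"claw":-0.8},{"offset":[0,0,20],"rot":[0,0,0],"claw":-0.8},{"offset":[0,0,20],"rot":[0,0,0],"claw":-0.8},{"offset":[0,0,20],"rot":[0,0,0],"claw":-0.8},{"offset":[0,0,9],"rot":[0,0,0],"claw":-0.8},{"offset":[0,0,4],"rot":[0,0,0],"claw":-0.8},{"offset":[0,0,0],"rot":[0,0,0],"claw":-0.8}]'
python3 - <<'E'
from h import *
f=imaging.grab_frame('scene'); p=status.observe()['position']
cv2.imwrite('pics/c6.png',cv2.resize(f['color'][100:310,280:560,::-1],(800,600)))
E
```

```text
clock: 8.95
position: [0.5246, -0.212, 0.1245]
tool_rot: [-3.141, 0.0, 0.0]
force: [0.5, 0.5, -0.5]
grip_width: 0.0203
```

View pics/c6.png

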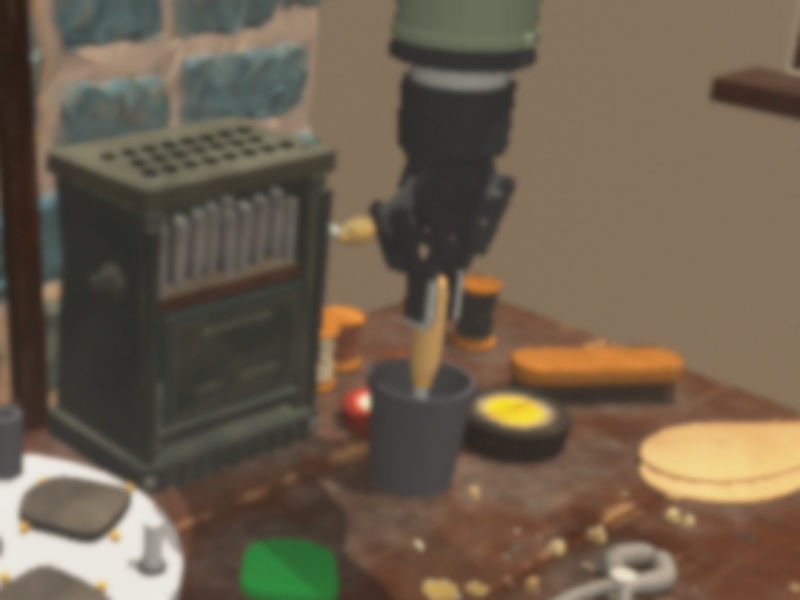

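The tool is in the pot with no contact force. I'll lower the last few millimetres in small steps.

```bash
python3 -m handwheel '[{"offset":[0,0,3],"rot":[0,0,0],"claw":-0.8},{"offset":[0,0,3],"rot":[0,0,0],"claw":-0.8},{"offset":[0,0,0],"rot":[0,0,0],"claw":-0.8}]'
```

```text
clock: 9.3
position: [0.5244, -0.2124, 0.1183]
tool_rot: [-3.142, 0.0, -0.0]
force: [-0.3, 0.1, -0.1]
grip_width: 0.0203
```

```bash
python3 -m handwheel '[{"offset":[0,0,2],"rot":[0,0,0],"claw":-0.8},{"offset":[0,0,0],"rot":[0,0,0],"claw":-0.8}]'
```

```text
clock: 9.5
position: [0.5244, -0.2124, 0.1162]
tool_rot: [-3.142, 0.0, -0.0]
force: [0.7, -0.0, -0.5]
grip_width: 0.02
```

```bash
python3 -m handwheel '[{"offset":[0,0,2],"rot":[0,0,0],"claw":-0.8},{"offset":[0,0,0],"rot":[0,0,0],"claw":-0.8}]'; python3 -m handwheel '[{"offset":[0,0,0],"rot":[0,0,0],"claw":-0.2},{"offset":[0,0,0],"rot":[0,0,0],"claw":0.5},{"offset":[0,0,0],"rot":[0,0,0],"claw":1},{"offset":[0,0,0],"rot":[0,0,0],"claw":1},{"offset":[0,0,0],"rot":[0,0,0],"claw":1}]'
python3 - <<'E'
from h import *
f=imaging.grab_frame('scene'); p=status.observe()['position']
cv2.imwrite('pics/c7.png',cv2.resize(f['color'][100:310,280:560,::-1],(800,600)))
E
```

```text
clock: 9.7
position: [0.525, -0.2125, 0.1148]
tool_rot: [3.141, -0.001, -0.0]
force: [0.8, -0.2, 4.4]
grip_width: 0.0208
clock: 10.2
position: [0.5244, -0.2124, 0.1144]
tool_rot: [-3.142, 0.0, -0.0]
force: [0.5, -0.1, 0.1]
grip_width: 0.0851
```

View pics/c7.png

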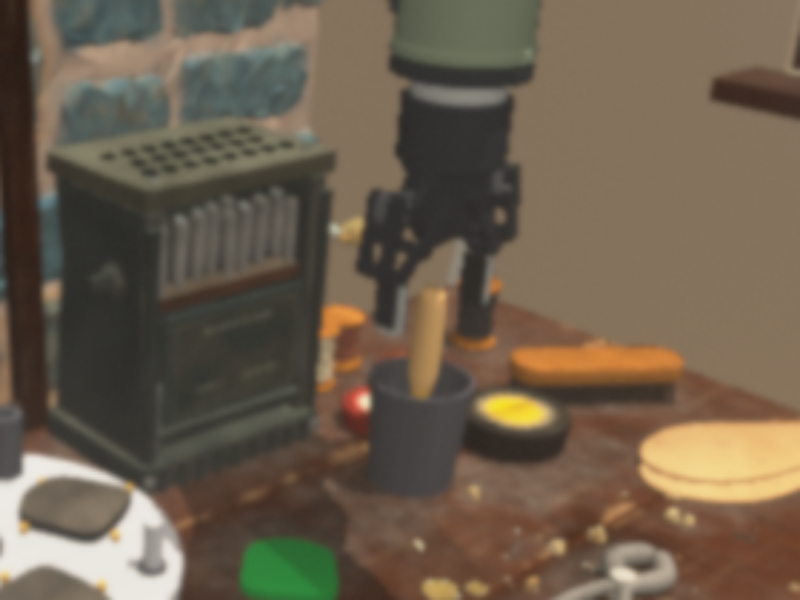

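The foot touched the floor (4.4 N) and the tool stands in the pot. I'll retreat straight up, closing the fingers, then go across to the left of the table.

```bash
python3 -m handwheel '[{"offset":[0,0,-30],"rot":[0,0,0],"claw":1},{"offset":[0,0,-35],"rot":[0,0,0],"claw":1},{"offset":[0,0,-35],"rot":[0,0,0],"claw":1},{"offset":[0,0,-30],"rot":[0,0,0],"claw":0},{"offset":[0,-30,0],"rot":[0,0,0],"claw":-1},{"offset":[0,-40,0],"rot":[0,0,0],"claw":-1},{"offset":[0,-45,0],"rot":[0,0,0],"claw":-1},{"offset":[0,-45,0],"rot":[0,0,0],"claw":-1},{"offset":[0,-45,0],"rot":[0,0,0],"claw":-1},{"offset":[0,-45,0],"rot":[0,0,0],"claw":-1},{"offset":[0,-45,0],"rot":[0,0,0],"claw":-1},{"offset":[0,-45,0],"rot":[0,0,0],"claw":-1}]'; python3 -m handwheel '[{"offset":[0,-45,0],"rot":[0,0,0],"claw":-1},{"offset":[0,-45,0],"rot":[0,0,0],"claw":-1},{"offset":[0,-45,0],"rot":[0,0,0],"claw":-1},{"offset":[0,-20,0],"rot":[0,0,0],"claw":-1},{"offset":[0,0,0],"rot":[0,0,8],"claw":-1},{"offset":[0,0,0],"rot":[0,0,8],"claw":-1},{"offset":[0,0,0],"rot":[0,0,8],"claw":-1},{"offset":[0,0,0],"rot":[0,0,8],"claw":-1},{"offset":[0,0,0],"rot":[0,0,8],"claw":-1},{"offset":[0,0,0],"rot":[0,0,6],"claw":-1},{"offset":[0,0,0],"rot":[0,0,0],"claw":-1}]'
python3 - <<'E'
from cloud import *
np.set_printoptions(precision=4,suppress=True)
for c in ['scene','top']:
    f=imaging.grab_frame(c); save(f,c+'8.png')
    for t,z in [('table_axis',.055),('peg_left',.072),('peg_right',.072),('liner_foot',None),('liner_grip',None)]:
        for d in imaging.mark_of(t,c)[:2]: print(c,t,round(d['conf'],2),np.array(d['uv']),at_z(f,d['uv'],z) if z else at_depth(f,d['uv']))
    q=cloud(f).reshape(-1,3)
    for n,(x,y) in dict(L=(.49,.235),R=(.49,.075)).items():
        s=q[(abs(q[:,0]-x)<.025)&(abs(q[:,1]-y)<.025)&(q[:,2]>.072)&(q[:,2]<.1)]
        if len(s): print(c,n,len(s),s.mean(0),s.max(0))
a=cv2.imread('pics/scene8.png')[100:390,150:500];b=cv2.imread('pics/top8.png')[130:340,180:460]
cv2.imwrite('pics/c8.png',cv2.resize(a,(724,600))); cv2.imwrite('pics/c8t.png',cv2.resize(b,(800,600)))
E
```

```text
clock: 11.45
position: [0.5243, 0.1293, 0.2446]
tool_rot: [3.142, -0.0, -0.0]
force: [0.6, 0.1, 0.7]
grip_width: 0.0001
clock: 12.55
position: [0.5219, 0.2804, 0.2374]
tool_rot: [3.123, 0.007, -0.604]
force: [-0.1, 0.7, -0.2]
grip_width: 0.0001
scene table_axis 0.7 [264.4 293.8] [0.5738 0.1607 0.055 ]
scene peg_left 0.94 [251.5 321.4] [0.4981 0.2321 0.072 ]
scene peg_left 0.36 [304.5 277.5] [0.5521 0.0896 0.072 ]
scene peg_right 0.64 [332.4 292.3] [0.4847 0.0819 0.072 ]
scene liner_grip 0.94 [429.5 219.1] [ 0.5182 -0.2041  0.1175]
scene L 97 [0.4936 0.2348 0.0821] [0.501  0.2396 0.0895]
scene R 72 [0.4878 0.0785 0.0814] [0.4961 0.084  0.0882]
top table_axis 0.69 [269.  214.6] [0.6558 0.1536 0.055 ]
top table_axis 0.64 [277.1 250.3] [0.5666 0.1409 0.055 ]
top peg_left 0.81 [236.2 285.6] [0.4886 0.2415 0.072 ]
top peg_right 0.82 [304.  279.2] [0.4895 0.0831 0.072 ]
top liner_foot 0.72 [422.3 255.1] [ 0.5313 -0.2134  0.0071]
top liner_grip 0.59 [433.1 248.8] [ 0.5205 -0.2085  0.1502]
top L 23 [0.4961 0.2296 0.0875] [0.5008 0.2348 0.092 ]
top R 25 [0.4893 0.0717 0.0867] [0.4957 0.0763 0.093 ]
```

View pics/c8.png

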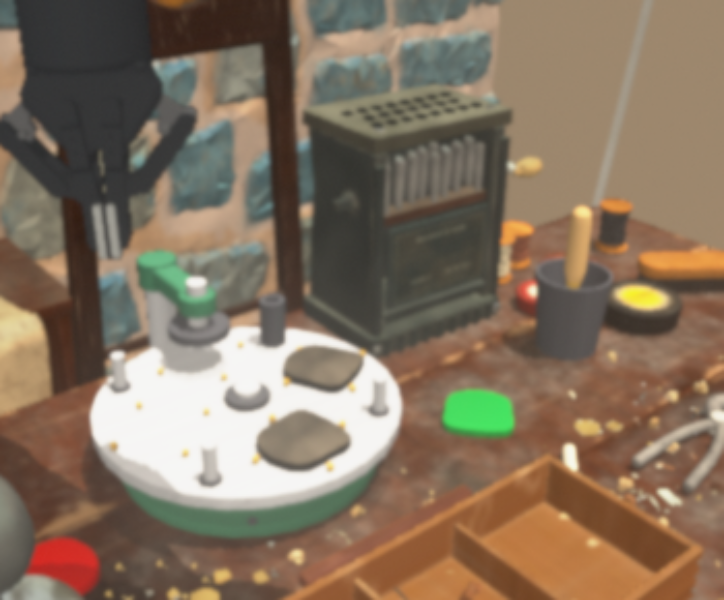

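View pics/c8t.png

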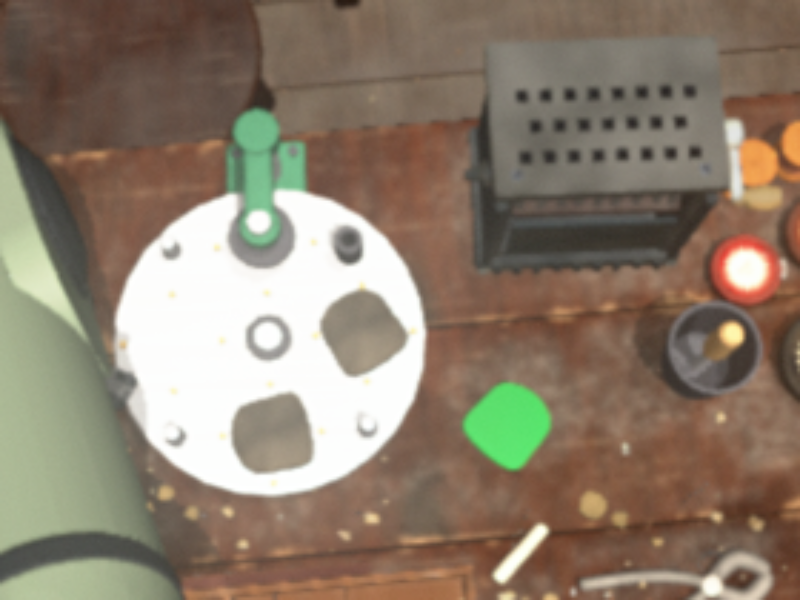

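```bash
python3 -m handwheel '[{"offset":[0,0,0],"rot":[0,0,0],"claw":-1}]'; python3 -c "
from h import *
s=status.observe();print(s['qpos'],s['position'],s['tool_rot'])"
```

```text
clock: 13.25
position: [0.5221, 0.2801, 0.2374]
tool_rot: [3.124, 0.01, -0.603]
force: [0.1, -0.5, 0.3]
grip_width: -0.0004
[-0.93310765  0.51381145  0.50199463  1.67780992 -0.27806628  1.04192211
 -2.51309648] [0.52206815 0.28008071 0.23742725] [ 3.1243215   0.00963427 -0.60305246]
```

The tool stands in the pot. Joint 7 is at its limit at this yaw, so I'll push with the fingers' edge instead, at yaw ≈ +43° and pushing along -x of the tool. The pegs and disc fit agree: axis (0.572, 0.149), frame turned -2.4°, peg_left (0.496, 0.232).

```bash
python3 -m handwheel '[{"offset":[0,0,0],"rot":[0,0,-8.5],"claw":-1},{"offset":[0,0,0],"rot":[0,0,-8.5],"claw":-1},{"offset":[0,0,0],"rot":[0,0,-8.5],"claw":-1},{"offset":[0,0,0],"rot":[0,0,-8.5],"claw":-1},{"offset":[0,0,0],"rot":[0,0,-8.5],"claw":-1},{"offset":[0,0,0],"rot":[0,0,-8.5],"claw":-1},{"offset":[0,0,0],"rot":[0,0,-8.5],"claw":-1},{"offset":[0,0,0],"rot":[0,0,-8.5],"claw":-1},{"offset":[0,0,0],"rot":[0,0,-8.5],"claw":-1},{"offset":[0,0,0],"rot":[0,0,0],"claw":-1},{"offset":[0,0,0],"rot":[0,0,0],"claw":-1}]'; python3 -c "
from h import *
s=status.observe();print(s['qpos'],s['position'],s['tool_rot'])
from scipy.spatial.transform import Rotation as R
r=R.from_euler('xyz',s['tool_rot']); g=R.from_euler('xyz',[np.pi,0,np.radians(42.6)])
print('rot',np.degrees((r.inv()*g).as_rotvec()),'off',r.inv().apply(np.array([.5196,.2533,.24])-s['position'])*1000)"
```

```text
clock: 14.35
position: [0.5221, 0.2801, 0.2374]
tool_rot: [-3.136, 0.019, 0.728]
force: [0.5, -0.9, -0.0]
grip_width: -0.0002
[-0.70842961  0.47293728  0.16806036  1.66576946 -0.09134619  1.03010982
 -1.35318066] [0.5220998  0.28006767 0.23743223] [-3.13629067  0.01896689  0.72755948]
rot [-0.31243272  1.08427449 -0.91676385] off [-19.71382519  18.31570236  -2.29142307]
```

```bash
python3 -m handwheel '[{"offset":[-20,18,0],"rot":[-0.3,1.1,-0.9],"claw":-1},{"offset":[0,0,30],"rot":[0,0,0],"claw":-1},{"offset":[0,0,35],"rot":[0,0,0],"claw":-1},{"offset":[0,0,30],"rot":[0,0,0],"claw":-1},{"offset":[0,0,20],"rot":[0,0,0],"claw":-1},{"offset":[0,0,0],"rot":[0,0,0],"claw":-1}]'
python3 - <<'E'
from h import *
f=imaging.grab_frame('scene'); s=status.observe(); print(s['position'],s['tool_rot'])
cv2.imwrite('pics/c9.png',cv2.resize(f['color'][180:390,150:430,::-1],(800,600)))
E
```

```text
clock: 14.95
position: [0.5179, 0.2528, 0.1204]
tool_rot: [-3.141, 0.004, 0.745]
force: [-0.3, 0.7, -0.4]
grip_width: 0.0002
[0.51875569 0.25317951 0.12210409] [-3.14135955e+00  1.80417989e-03  7.45162972e-01]
```

View pics/c9.png

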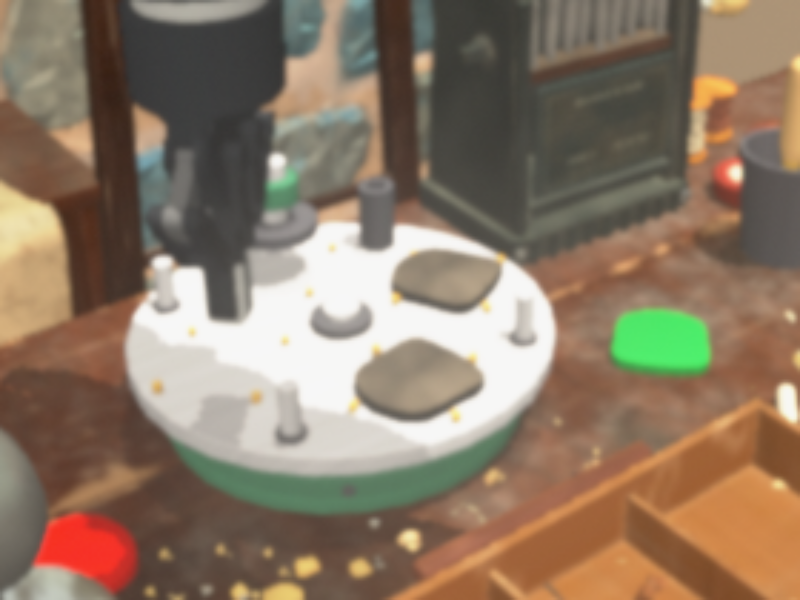

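The fingertips are behind peg_left: finger at crop (228,300), peg at (290,412). I'll descend to peg height and approach.

```bash
python3 -m handwheel '[{"offset":[0,0,18],"rot":[0,0,0],"claw":-1},{"offset":[0,0,14],"rot":[0,0,0],"claw":-1},{"offset":[-4,0,0],"rot":[0,0,0],"claw":-1},{"offset":[-4,0,0],"rot":[0,0,0],"claw":-1},{"offset":[-4,0,0],"rot":[0,0,0],"claw":-1},{"offset":[0,0,0],"rot":[0,0,0],"claw":-1}]'; python3 -m handwheel '[{"offset":[-3.9,-0.5,0],"rot":[0,0,-2],"claw":-1},{"offset":[-3.9,-0.5,0],"rot":[0,0,-2],"claw":-1},{"offset":[-3.9,-0.5,0],"rot":[0,0,-2],"claw":-1},{"offset":[-3.9,-0.5,0],"rot":[0,0,-2],"claw":-1}]'
```

```text
clock: 15.6
position: [0.5103, 0.2449, 0.0915]
tool_rot: [-3.142, -0.001, 0.747]
force: [0.4, -0.0, -0.4]
grip_width: 0.0001
clock: 16.0
position: [0.4978, 0.2352, 0.0907]
tool_rot: [-3.141, -0.0, 0.891]
force: [0.9, -0.1, 0.7]
grip_width: 0.0001
```

```bash
python3 -m handwheel '[{"offset":[-3.9,-0.5,0],"rot":[0,0,-2],"claw":-1},{"offset":[-3.9,-0.5,0],"rot":[0,0,-2],"claw":-1},{"offset":[-3.9,-0.5,0],"rot":[0,0,-2],"claw":-1},{"offset":[-3.9,-0.5,0],"rot":[0,0,-2],"claw":-1},{"offset":[-3.9,-0.5,0],"rot":[0,0,-2],"claw":-1}]'
python3 - <<'E'
from h import *
f=imaging.grab_frame('scene'); s=status.observe(); print(s['position'],s['tool_rot'],s['force'])
p=s['position'][:2]-[.572,.149]; print(np.hypot(*p),np.degrees(np.arctan2(p[1],p[0])))
cv2.imwrite('pics/c10.png',cv2.resize(f['color'][180:390,150:430,::-1],(800,600)))
E
```

```text
clock: 16.5
position: [0.4846, 0.2207, 0.0907]
tool_rot: [-3.141, -0.0, 1.065]
force: [-0.4, 0.4, -0.2]
grip_width: 0.0
[0.48436241 0.22015149 0.09068005] [-3.14141753e+00  1.85968800e-04  1.06680929e+00] [ 0.54937984 -0.47068286  0.2519409 ]
0.11288437930199534 140.92743283612208
```

View pics/c10.png

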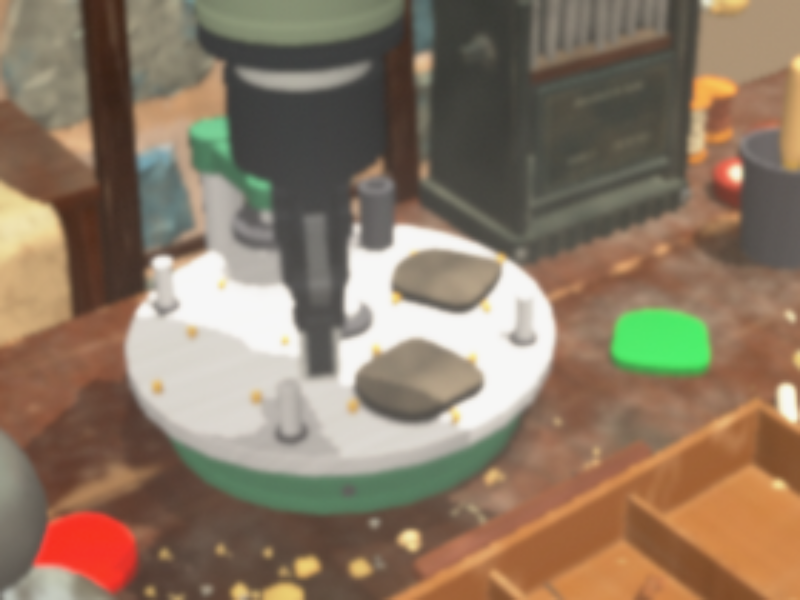

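```bash
python3 - <<'E'
from cloud import *
np.set_printoptions(precision=4,suppress=True)
f=imaging.grab_frame('scene'); s=status.observe(); p=s['position']
print(p,'tip proj',proj(f,[p-[0,0,.019],p+[0,0,.03]]),'peg',proj(f,[[.4965,.231,.089],[.4965,.231,.055]]))
P=cloud(f)
for v in range(285,316,3):
    print(v,[ (u,np.round(P[v,u],3)) for u in (255,261,267)])
g=imaging.grab_frame('top')
cv2.imwrite('pics/c10t.png',cv2.resize(g['color'][160:340,180:420,::-1],(800,600)))
E
```

```text
[0.4846 0.2204 0.0907] tip proj [[262.7778 322.9105]
 [261.2304 295.7398]] peg [[252.0477 312.4136]
 [253.3099 330.6373]]
285 [(255, array([0.438, 0.257, 0.176])), (261, array([0.434, 0.25 , 0.175])), (267, array([0.433, 0.241, 0.172]))]
288 [(255, array([0.443, 0.254, 0.168])), (261, array([0.441, 0.246, 0.166])), (267, array([0.437, 0.239, 0.165]))]
291 [(255, array([0.453, 0.249, 0.156])), (261, array([0.458, 0.236, 0.149])), (267, array([0.448, 0.233, 0.152]))]
294 [(255, array([0.46 , 0.245, 0.146])), (261, array([0.458, 0.237, 0.144])), (267, array([0.454, 0.229, 0.143]))]
297 [(255, array([0.483, 0.232, 0.124])), (261, array([0.476, 0.226, 0.125])), (267, array([0.469, 0.22 , 0.127]))]
300 [(255, array([0.484, 0.232, 0.118])), (261, array([0.473, 0.228, 0.122])), (267, array([0.468, 0.221, 0.123]))]
303 [(255, array([0.482, 0.233, 0.115])), (261, array([0.473, 0.228, 0.117])), (267, array([0.47 , 0.22 , 0.116]))]
306 [(255, array([0.486, 0.231, 0.106])), (261, array([0.474, 0.228, 0.111])), (267, array([0.469, 0.221, 0.111]))]
309 [(255, array([0.546, 0.197, 0.054])), (261, array([0.473, 0.229, 0.107])), (267, array([0.469, 0.221, 0.106]))]
312 [(255, array([0.538, 0.202, 0.054])), (261, array([0.479, 0.226, 0.097])), (267, array([0.476, 0.217, 0.095]))]
315 [(255, array([0.532, 0.206, 0.054])), (261, array([0.523, 0.2  , 0.056])), (267, array([0.519, 0.191, 0.054]))]
```

View pics/c10t.png

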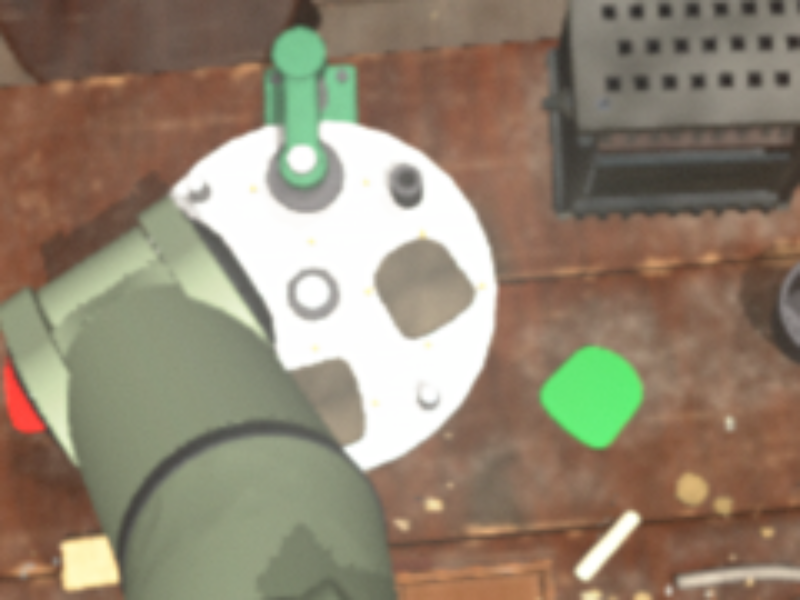

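The fingers passed over the peg and the table did not move. The depth picture puts the closed fingertips at z ≈ 0.094 with the TCP at 0.0907, so the tips end about level with the TCP, not 19 mm ahead of it as stated. I'll go up, back behind the peg, and lower this time.

```bash
python3 -m handwheel '[{"offset":[0,0,-15],"rot":[0,0,0],"claw":-1},{"offset":[23,7.5,0],"rot":[0,0,0],"claw":-1},{"offset":[23,7.5,0],"rot":[0,0,0],"claw":-1},{"offset":[0,0,0],"rot":[0,0,8.5],"claw":-1},{"offset":[0,0,0],"rot":[0,0,8.5],"claw":-1},{"offset":[0,0,0],"rot":[0,0,1.5],"claw":-1},{"offset":[0,0,15],"rot":[0,0,0],"claw":-1},{"offset":[0,0,0],"rot":[0,0,0],"claw":-1}]'
cat > tip.py <<'E'
from cloud import *
import sys
np.set_printoptions(precision=4,suppress=True)
f=imaging.grab_frame('scene'); s=status.observe(); p=s['position']; print(p,s['tool_rot'],s['force'])
P=cloud(f); q=P[(abs(P[...,0]-p[0])<.03)&(abs(P[...,1]-p[1])<.03)&(P[...,2]>.061)&(np.hypot(P[...,0]-.4965,P[...,1]-.231)>.012)]
print('tip zmin',np.percentile(q[:,2],[0,1,3]), len(q))
cv2.imwrite('pics/'+sys.argv[1],cv2.resize(f['color'][180:390,150:430,::-1],(800,600)))
E
python3 tip.py c11.png
```

```text
clock: 17.45
position: [0.5195, 0.2537, 0.0895]
tool_rot: [-3.141, 0.002, 0.743]
force: [-0.4, -0.1, 0.1]
grip_width: 0.0
[0.5199 0.2537 0.0903] [-3.1411  0.0011  0.7418] [-0.3759  0.5323  0.7117]
tip zmin [0.0612 0.0971 0.1029] 1618
```

View pics/c11.png

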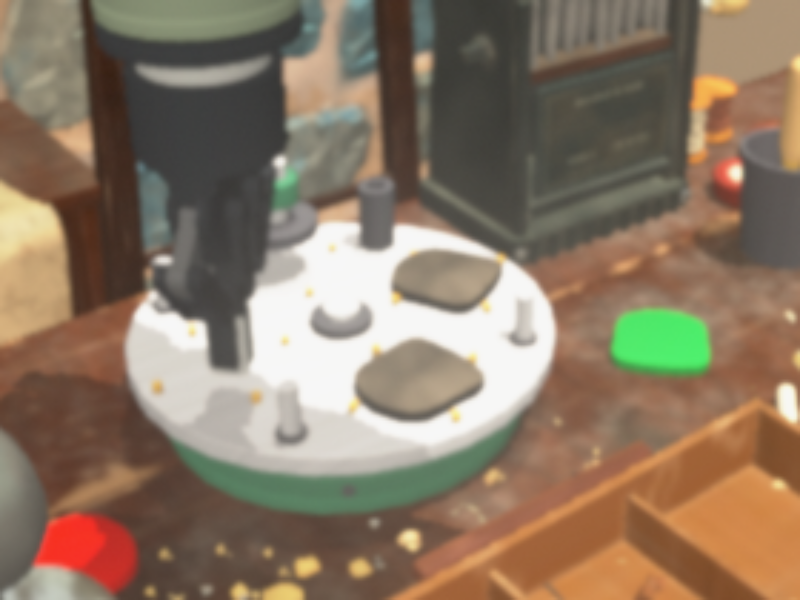

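```bash
python3 -m handwheel '[{"offset":[0,0,8],"rot":[0,0,0],"claw":-1},{"offset":[0,0,7],"rot":[0,0,0],"claw":-1},{"offset":[0,0,6],"rot":[0,0,0],"claw":-1},{"offset":[0,0,0],"rot":[0,0,0],"claw":-1}]'; python3 tip.py c12.png
```

```text
clock: 17.9
position: [0.5199, 0.2536, 0.0688]
tool_rot: [-3.141, 0.001, 0.739]
force: [0.3, -0.0, -0.5]
grip_width: 0.0002
[0.5201 0.2537 0.0693] [-3.1412  0.0006  0.7393] [ 0.6604 -0.7841  0.523 ]
tip zmin [0.0731 0.0763 0.0819] 1550
```

View pics/c12.png

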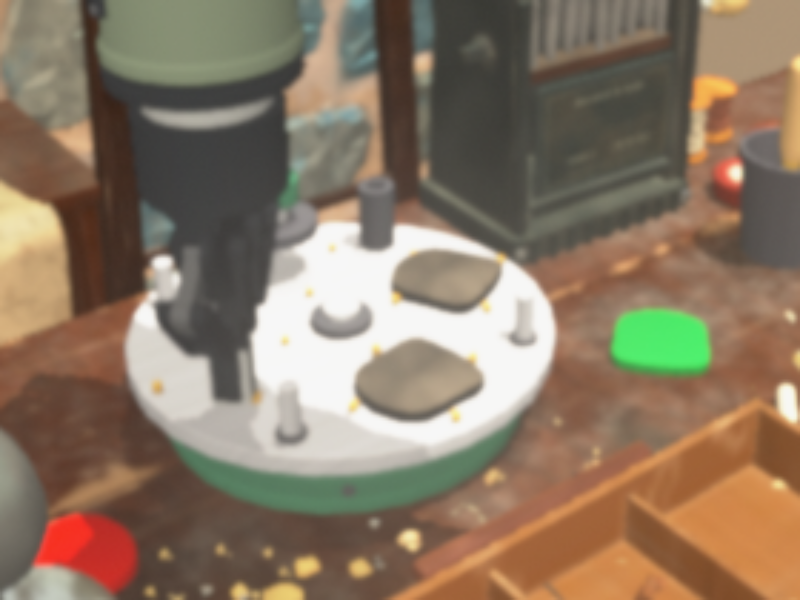

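The tips are now at z ≈ 0.073, above the heels and overlapping the peg by 16 mm. I'll push slowly.

```bash
python3 -m handwheel '[{"offset":[-4,0,0],"rot":[0,0,0],"claw":-1},{"offset":[-4,0,0],"rot":[0,0,0],"claw":-1},{"offset":[-4,0,0],"rot":[0,0,0],"claw":-1},{"offset":[-3.9,-0.5,0],"rot":[0,0,-2],"claw":-1},{"offset":[-3.9,-0.5,0],"rot":[0,0,-2],"claw":-1},{"offset":[-3.9,-0.5,0],"rot":[0,0,-2],"claw":-1},{"offset":[-3.9,-0.5,0],"rot":[0,0,-2],"claw":-1},{"offset":[-3.9,-0.5,0],"rot":[0,0,-2],"claw":-1}]'; python3 tip.py c13.png
```

```text
clock: 18.75
position: [0.4968, 0.2343, 0.0702]
tool_rot: [3.141, -0.003, 0.917]
force: [4.9, 6.8, -1.0]
grip_width: 0.0001
[0.4962 0.2337 0.0701] [ 3.1415 -0.0019  0.9194] [0.757  3.1071 0.7666]
tip zmin [0.061  0.0645 0.0716] 1413
```

View pics/c13.png

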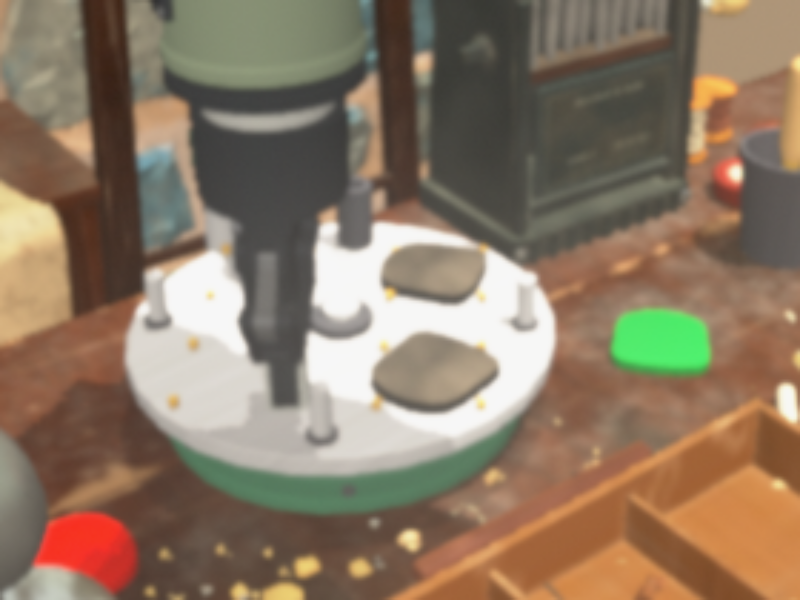

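The table is turning: the peg moved from crop (290,412) to (320,410). I'll continue along the arc.

```bash
python3 -m handwheel '[{"offset":[-3.9,-0.5,0],"rot":[0,0,-2],"claw":-1},{"offset":[-3.9,-0.5,0],"rot":[0,0,-2],"claw":-1},{"offset":[-3.9,-0.5,0],"rot":[0,0,-2],"claw":-1},{"offset":[-3.9,-0.5,0],"rot":[0,0,-2],"claw":-1},{"offset":[-3.9,-0.5,0],"rot":[0,0,-2],"claw":-1},{"offset":[-3.9,-0.5,0],"rot":[0,0,-2],"claw":-1},{"offset":[-3.9,-0.5,0],"rot":[0,0,-2],"claw":-1},{"offset":[-3.9,-0.5,0],"rot":[0,0,-2],"claw":-1},{"offset":[-3.9,-0.5,0],"rot":[0,0,-2],"claw":-1},{"offset":[-3.9,-0.5,0],"rot":[0,0,-2],"claw":-1}]'; python3 tip.py c14.png
```

```text
clock: 19.8
position: [0.4729, 0.2026, 0.07]
tool_rot: [-3.141, -0.002, 1.266]
force: [-2.0, 5.9, 2.1]
grip_width: 0.0001
[0.4727 0.2018 0.0699] [-3.1413 -0.0009  1.2682] [-0.3725  2.792   1.5614]
tip zmin [0.061  0.0649 0.0741] 1513
```

View pics/c14.png

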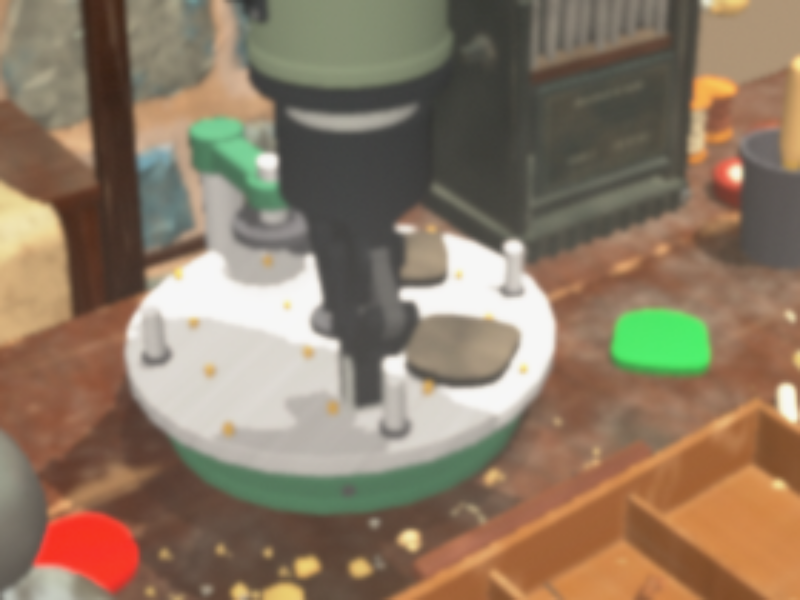

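```bash
python3 -m handwheel '[{"offset":[-3.9,-0.5,0],"rot":[0,0,-2],"claw":-1},{"offset":[-3.9,-0.5,0],"rot":[0,0,-2],"claw":-1},{"offset":[-3.9,-0.5,0],"rot":[0,0,-2],"claw":-1},{"offset":[-3.9,-0.5,0],"rot":[0,0,-2],"claw":-1},{"offset":[-3.9,-0.5,0],"rot":[0,0,-2],"claw":-1},{"offset":[-3.9,-0.5,0],"rot":[0,0,-2],"claw":-1},{"offset":[-3.9,-0.5,0],"rot":[0,0,-2],"claw":-1},{"offset":[-3.9,-0.5,0],"rot":[0,0,-2],"claw":-1}]'; python3 tip.py c15.png
```

```text
clock: 20.65
position: [0.4632, 0.172, 0.0698]
tool_rot: [-3.141, -0.0, 1.545]
force: [-1.9, 3.4, 1.3]
grip_width: 0.0
[0.4632 0.1712 0.0697] [-3.1412  0.0001  1.5461] [-0.1115 -0.9161  0.5301]
tip zmin [0.0611 0.0659 0.0753] 1885
```

View pics/c15.png

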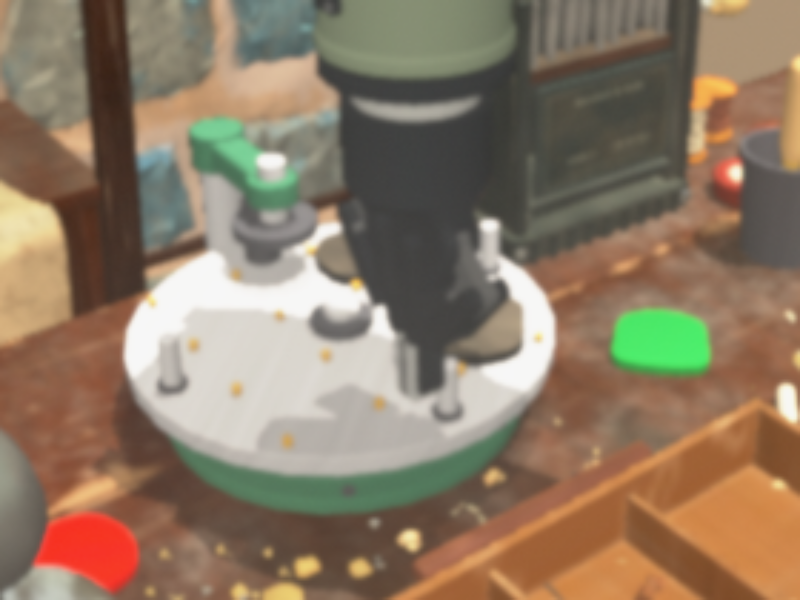

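```bash
python3 -m handwheel '[{"offset":[-2.9,-0.4,0],"rot":[0,0,-1.5],"claw":-1},{"offset":[-2.9,-0.4,0],"rot":[0,0,-1.5],"claw":-1},{"offset":[-2.9,-0.4,0],"rot":[0,0,-1.5],"claw":-1},{"offset":[-2.9,-0.4,0],"rot":[0,0,-1.5],"claw":-1},{"offset":[0,0,0],"rot":[0,0,0],"claw":-1},{"offset":[0,0,0],"rot":[0,0,0],"claw":-1},{"offset":[0,0,0],"rot":[0,0,0],"claw":-1},{"offset":[0,0,0],"rot":[0,0,0],"claw":-1}]'; python3 tip.py c16.png
```

```text
clock: 21.5
position: [0.4622, 0.1603, 0.0697]
tool_rot: [3.142, -0.0, 1.647]
force: [0.1, -0.7, 0.7]
grip_width: 0.0003
[0.4622 0.1604 0.0697] [ 3.1415 -0.0002  1.6468] [ 0.5716 -0.0204  0.5126]
tip zmin [0.0611 0.065  0.0751] 2072
```

View pics/c16.png

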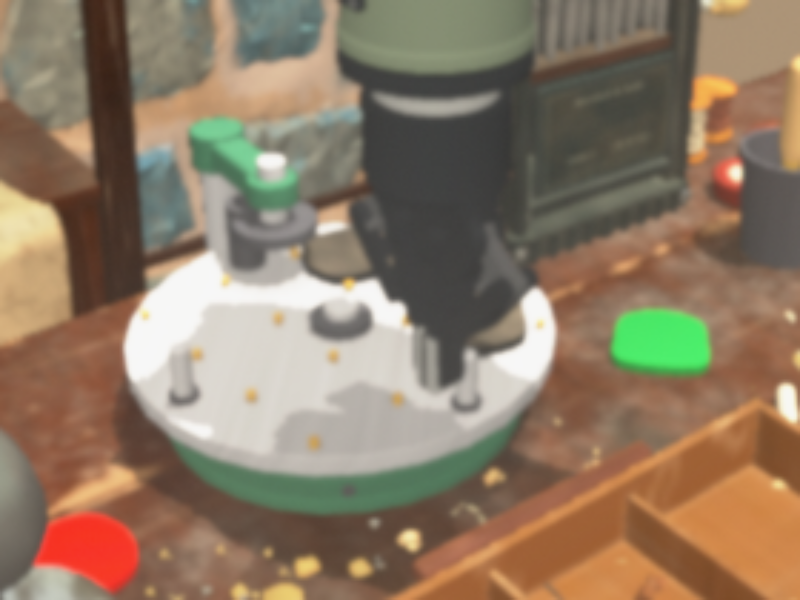

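```bash
python3 -m handwheel '[{"offset":[-2.9,-0.4,0],"rot":[0,0,-1.5],"claw":-1},{"offset":[-2.9,-0.4,0],"rot":[0,0,-1.5],"claw":-1},{"offset":[-2.9,-0.4,0],"rot":[0,0,-1.5],"claw":-1},{"offset":[-2.9,-0.4,0],"rot":[0,0,-1.5],"claw":-1},{"offset":[-2.9,-0.4,0],"rot":[0,0,-1.5],"claw":-1},{"offset":[0,0,0],"rot":[0,0,0],"claw":-1},{"offset":[0,0,0],"rot":[0,0,0],"claw":-1},{"offset":[0,0,0],"rot":[0,0,0],"claw":-1},{"offset":[0,0,0],"rot":[0,0,0],"claw":-1},{"offset":[0,0,0],"rot":[0,0,0],"claw":-1}]'; python3 tip.py c17.png
```

```text
clock: 22.55
position: [0.4619, 0.1458, 0.0697]
tool_rot: [-3.142, -0.0, 1.778]
force: [0.3, -0.5, -0.6]
grip_width: 0.0001
[0.462  0.1457 0.0697] [ 3.1416 -0.0002  1.7777] [-0.0217 -0.5277  0.4064]
tip zmin [0.0611 0.0658 0.0788] 2188
```

View pics/c17.png

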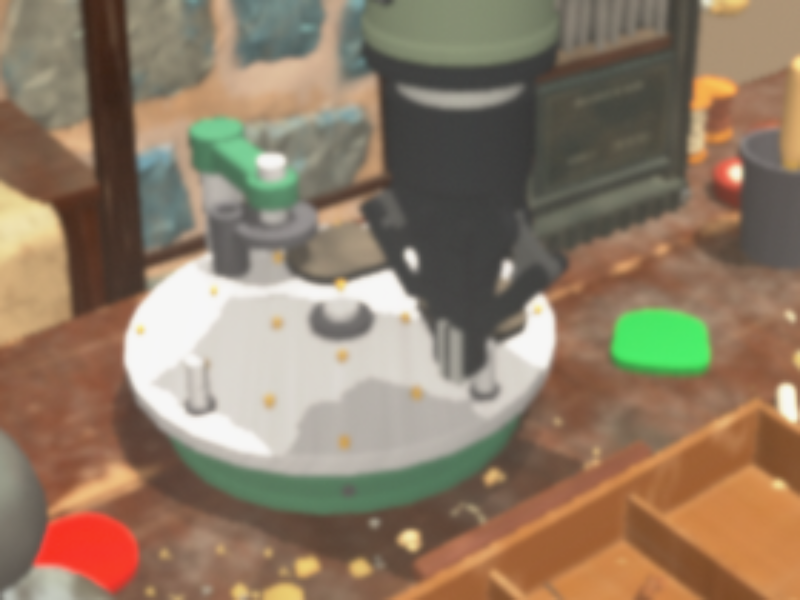

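```bash
python3 -m handwheel '[{"offset":[-2.9,-0.4,0],"rot":[0,0,-1.5],"claw":-1},{"offset":[-2.9,-0.4,0],"rot":[0,0,-1.5],"claw":-1},{"offset":[-2.9,-0.4,0],"rot":[0,0,-1.5],"claw":-1},{"offset":[-2.9,-0.4,0],"rot":[0,0,-1.5],"claw":-1},{"offset":[-2.9,-0.4,0],"rot":[0,0,-1.5],"claw":-1},{"offset":[-2.9,-0.4,0],"rot":[0,0,-1.5],"claw":-1},{"offset":[-2.9,-0.4,0],"rot":[0,0,-1.5],"claw":-1},{"offset":[0,0,0],"rot":[0,0,0],"claw":-1},{"offset":[0,0,0],"rot":[0,0,0],"claw":-1},{"offset":[0,0,0],"rot":[0,0,0],"claw":-1},{"offset":[0,0,0],"rot":[0,0,0],"claw":-1}]'; python3 tip.py c18.png
```

```text
clock: 23.7
position: [0.465, 0.1256, 0.0697]
tool_rot: [3.141, -0.0, 1.961]
force: [-1.1, -0.4, 0.4]
grip_width: 0.0002
[0.465  0.1256 0.0697] [ 3.1414 -0.0002  1.9611] [-0.0572 -0.2127 -0.8698]
tip zmin [0.061  0.0698 0.0819] 2350
```

View pics/c18.png

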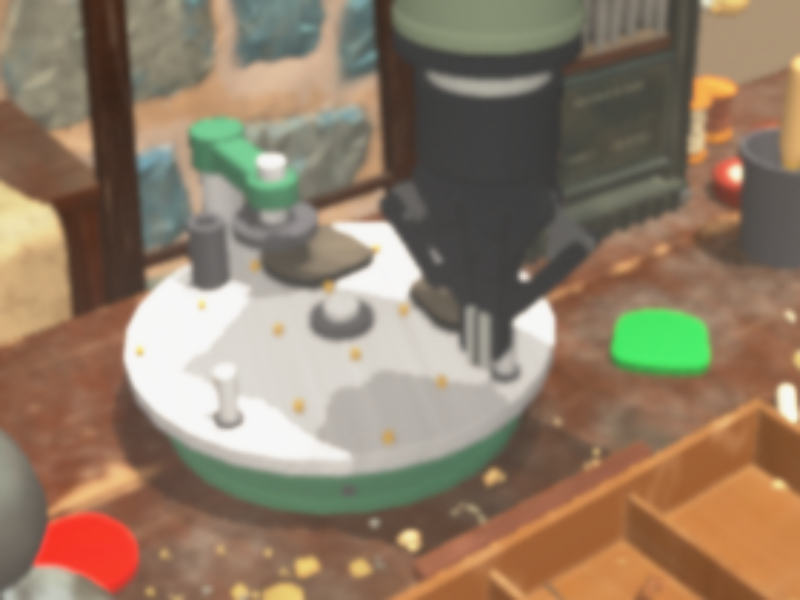

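```bash
python3 -m handwheel '[{"offset":[-2.9,-0.4,0],"rot":[0,0,-1.5],"claw":-1},{"offset":[-2.9,-0.4,0],"rot":[0,0,-1.5],"claw":-1},{"offset":[-2.9,-0.4,0],"rot":[0,0,-1.5],"claw":-1},{"offset":[-2.9,-0.4,0],"rot":[0,0,-1.5],"claw":-1},{"offset":[-2.9,-0.4,0],"rot":[0,0,-1.5],"claw":-1},{"offset":[-2.9,-0.4,0],"rot":[0,0,-1.5],"claw":-1},{"offset":[-2.9,-0.4,0],"rot":[0,0,-1.5],"claw":-1},{"offset":[0,0,0],"rot":[0,0,0],"claw":-1},{"offset":[0,0,0],"rot":[0,0,0],"claw":-1},{"offset":[0,0,0],"rot":[0,0,0],"claw":-1},{"offset":[0,0,0],"rot":[0,0,0],"claw":-1}]'; python3 tip.py c19.png
```

```text
clock: 24.85
position: [0.4716, 0.1063, 0.0697]
tool_rot: [3.141, -0.0, 2.144]
force: [-0.7, -0.2, 0.4]
grip_width: -0.0003
[0.4716 0.1062 0.0697] [ 3.1415 -0.0002  2.1443] [-0.6195  0.5482  0.3636]
tip zmin [0.0612 0.0795 0.0859] 2430
```

View pics/c19.png

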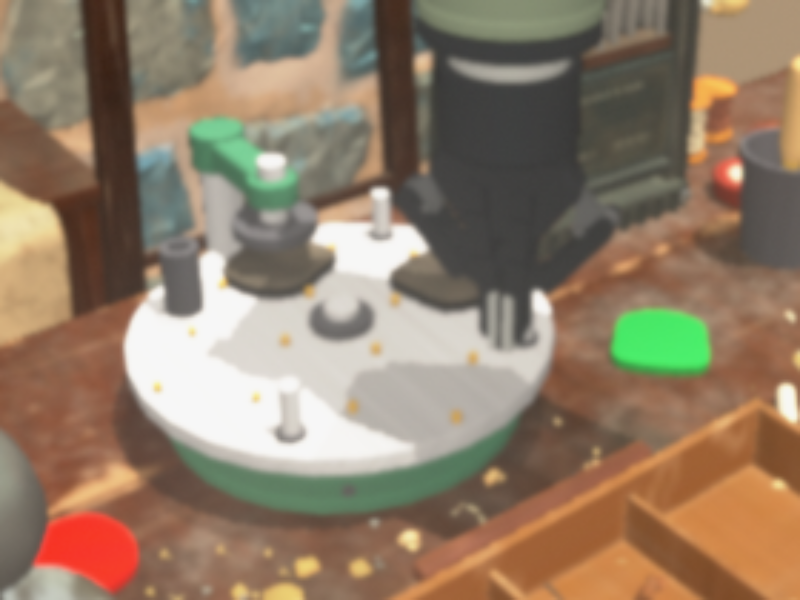

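A peg now stands at crop (290,412), exactly where peg_left began, and the heel is under the head, so the table looks to be in the detent. I'll back off, go up and check.

```bash
python3 -m handwheel '[{"offset":[5,0,0],"rot":[0,0,0],"claw":-1},{"offset":[5,0,0],"rot":[0,0,0],"claw":-1},{"offset":[0,0,-15],"rot":[0,0,0],"claw":-1},{"offset":[0,0,-30],"rot":[0,0,0],"claw":-1},{"offset":[0,0,-40],"rot":[0,0,0],"claw":-1},{"offset":[0,0,-45],"rot":[0,0,0],"claw":-1},{"offset":[0,0,-45],"rot":[0,0,0],"claw":-1},{"offset":[0,0,-40],"rot":[0,0,0],"claw":-1},{"offset":[0,0,0],"rot":[0,0,0],"claw":-1}]'; python3 -c "
from h import *
s=status.observe();print(s['qpos'],s['position'],s['tool_rot'])"
```

```text
clock: 25.8
position: [0.4678, 0.1156, 0.2894]
tool_rot: [3.134, 0.002, 2.144]
force: [0.1, 0.1, 0.1]
grip_width: -0.0001
[-0.05171288  0.23454837 -0.37545779  1.87442936  0.1000188   1.04314397
  0.10602823] [0.46775862 0.11559883 0.28942201] [3.13441699e+00 2.19612021e-03 2.14445843e+00]
```

```bash
python3 -m handwheel '[{"offset":[-20,-13,0],"rot":[0,0,0],"claw":-1},{"offset":[-34,-22,0],"rot":[0,0,0],"claw":-1},{"offset":[-34,-22,0],"rot":[0,0,0],"claw":-1},{"offset":[-34,-22,0],"rot":[0,0,0],"claw":-1},{"offset":[-34,-22,0],"rot":[0,0,0],"claw":-1},{"offset":[-34,-22,0],"rot":[0,0,0],"claw":-1},{"offset":[-34,-22,0],"rot":[0,0,0],"claw":-1},{"offset":[-34,-22,0],"rot":[0,0,0],"claw":-1},{"offset":[-34,-22,0],"rot":[0,0,0],"claw":-1},{"offset":[-34,-22,0],"rot":[0,0,0],"claw":-1},{"offset":[-34,-22,0],"rot":[0,0,0],"claw":-1},{"offset":[0,0,0],"rot":[0,0,0],"claw":-1}]'; python3 - <<'E'
from cloud import *
np.set_printoptions(precision=4,suppress=True)
ax=np.array([.572,.149])
for c in ['scene','top']:
    f=imaging.grab_frame(c); save(f,c+'20.png')
    for t,z in [('peg_left',.072),('peg_right',.072),('heel_waiting_mid',.0595),('heel_front_mid',.0595),('nest_waiting',.0595),('nest_front',.0595),('liner_grip',None),('liner_foot',None)]:
        for d in imaging.mark_of(t,c)[:2]:
            w=at_z(f,d['uv'],z) if z else at_depth(f,d['uv']); r=w[:2]-ax
            print(c,t,round(d['conf'],2),np.array(d['uv']),w,'r',round(np.hypot(*r),3),'ang',round(np.degrees(np.arctan2(r[1],r[0]))%360,1))
    q=cloud(f).reshape(-1,3)
    s=q[(q[:,2]>.075)&(q[:,2]<.1)&(np.hypot(*(q[:,:2]-ax).T)<.13)]
    for k in (42.6,132.6,222.6,312.6):
        pc=ax+.112*np.array([np.cos(np.radians(k)),np.sin(np.radians(k))]); t=s[np.hypot(*(s[:,:2]-pc).T)<.02]
        if len(t):
            r=t.mean(0)[:2]-ax; print(c,k,len(t),t.mean(0),np.hypot(*r),np.degrees(np.arctan2(r[1],r[0]))%360)
a=cv2.imread('pics/scene20.png')[130:390,150:500];b=cv2.imread('pics/top20.png')[130:340,180:460]
cv2.imwrite('pics/c20.png',cv2.resize(a,(800,594))); cv2.imwrite('pics/c20t.png',cv2.resize(b,(800,600)))
E
```

```text
clock: 27.0
position: [0.4644, -0.3189, 0.2835]
tool_rot: [-3.14, -0.0, 2.139]
force: [-0.2, 1.3, -0.4]
grip_width: 0.0002
scene peg_left 0.74 [334.6 290.4] [0.4869 0.0752 0.072 ] r 0.113 ang 220.9
scene peg_right 0.94 [281.9 256.2] [0.6421 0.0758 0.072 ] r 0.101 ang 313.8
scene heel_waiting_mid 0.88 [244.9 270.3] [0.6581 0.1492 0.0595] r 0.086 ang 0.1
scene heel_waiting_mid 0.69 [382.1 298.2] [0.4331 0.0147 0.0595] r 0.193 ang 224.0
scene heel_front_mid 0.75 [172.8 375.2] [0.4739 0.3715 0.0595] r 0.243 ang 113.8
scene heel_front_mid 0.68 [308.3 277.2] [0.5654 0.071  0.0595] r 0.078 ang 265.1
scene nest_waiting 0.71 [244.2 270.7] [0.6576 0.151  0.0595] r 0.086 ang 1.3
scene nest_front 0.68 [306.7 280.6] [0.5577 0.0805 0.0595] r 0.07 ang 258.2
scene liner_grip 0.73 [429.3 220. ] [ 0.5174 -0.2026  0.1162] r 0.356 ang 261.2
scene liner_grip 0.17 [308.3 279.7] [0.555  0.079  0.0621] r 0.072 ang 256.3
scene 42.6 145 [0.6428 0.2241 0.0907] 0.10320882383631562 46.659431384608496
scene 132.6 81 [0.494  0.2349 0.0836] 0.11605564831765089 132.22090671219806
scene 222.6 60 [0.488  0.0785 0.0828
[... 487 characters left out ...]
 r 0.086 ang 268.6
top heel_front_mid 0.67 [193.3 272.9] [0.5292 0.3426 0.0595] r 0.198 ang 102.5
top nest_waiting 0.87 [269.6 216.9] [0.6488 0.1523 0.0595] r 0.077 ang 2.5
top nest_front 0.61 [306.2 245.3] [0.5716 0.0708 0.0595] r 0.078 ang 269.7
top liner_grip 0.44 [434.8 246.5] [ 0.5244 -0.2117  0.1557] r 0.364 ang 262.5
top liner_foot 0.66 [422.4 255.7] [ 0.5284 -0.2114  0.0163] r 0.363 ang 263.1
top 42.6 33 [0.6476 0.219  0.0922] 0.10300187893613647 42.77524330528077
top 132.6 21 [0.4963 0.2301 0.0876] 0.11093043033153327 133.00530294543663
top 222.6 24 [0.4894 0.0717 0.0878] 0.11309809899018118 223.11404712806782
top 312.6 25 [0.6473 0.0651 0.0875] 0.11274563469616901 311.9011570159737
```

View pics/c20.png

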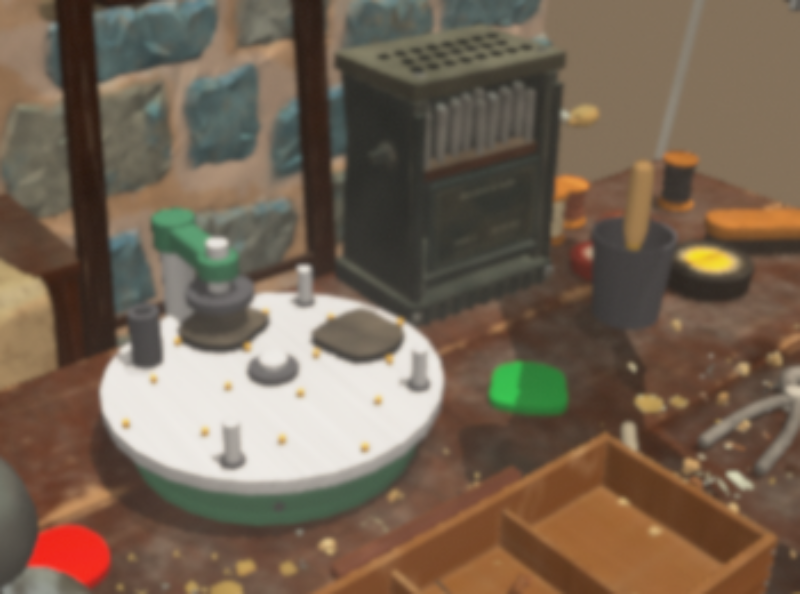

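View pics/c20t.png

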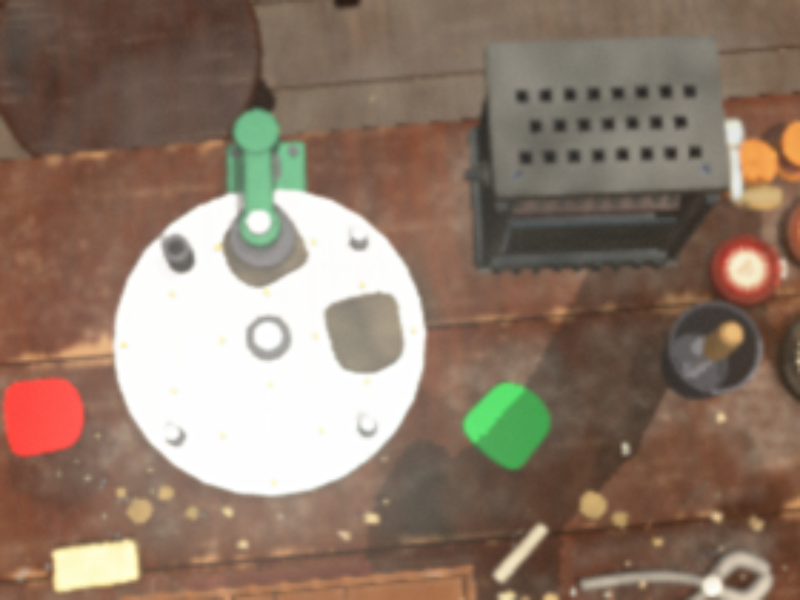

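Pegs stand at 133.0°, 223.1° and 311.9° in the top view, the same spots as at the start, so the table is seated in the next detent. Both heels are inside their pins, and the tool is upright in the pot. The robot is clear, so I'm handing in.

```bash
python3 -c "
from workcell import bot; print(bot.job_done())"
```

```text
the job is handed in; nothing more can be done
None
```

The job is handed in at about 27 s of the 54 s allowed. The long tool stands steel end down in the dark pot. The index table is one step anticlockwise in its next detent, with the waiting heel piece under the press head.

**Last checks:**
- **Table:** in the top picture the pegs sit at 133.0°, 223.1° and 311.9°. The first two match the angles seen at the start to 0.1°. The third, peg_right, ended about 1° off a right angle from its neighbour, within the measuring error.
- **Heels:** both pieces are inside their brass pins. The network marks put the waiting heel at 80 to 86 mm from the axis under the head (angle 356° to 0°), and the other at about 265° to 269°.
- **Tool:** it leans slightly on the pot, and its foot touched the pot floor at about 4 N before I let go.
- **Robot:** clear of everything when I handed in. The red and green look-alikes were not touched.

**What went wrong or disagreed:**
- **First push missed:** the first push passed over the peg without moving the table. The depth picture showed the closed fingertips about level with the grasp point, not 19 mm ahead of it as stated. I backed off, went 21 mm lower, and the second push worked.
- **Turning the table:** it had not visibly run on by itself at about 67° of turn, so I pushed it slowly most of the way.
- **Pushing angle:** the last joint hit its range limit in my first pushing orientation, so I pushed with the fingers' edge instead.
- **Network marks:** several of the networks' lower-ranked marks fell on the coloured look-alikes or the wrong peg. I set these aside after checking the pictures.

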